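# Balance the hand-scale beams and mark their balance points

### The job

First swing the lamp round until its head is over the white disc behind the balancing stand. Then lay every scale beam across the stand's knife edge, slide each one lengthwise until it balances level on the edge by itself, and mark that point by moving the beam's slider to stand directly over the knife edge; leave all the beams balanced there side by side. Do not disturb the bottles, jar, mortar and spatula.

Things in the scene. Friction and masses are not known exactly. Their poses are not given: they have to be found in the camera images.
- stand: fixed stand, base 180 (x) x 310 (y) x 10 high; origin: centre of the underside, on the table. A steel knife edge runs along its y axis at x = 0, top 60 high. At x = +72 and -72 two round rails (8 thick) run parallel to it, tops 4.5 lower than the edge: an unbalanced beam tips by only 0.0625 rad and rests on a rail, heavy end low
- edge (a point): middle of the knife edge's top, 60 above the table; axes as the stand's: x across the edge, y along it (310 long), z up. The edge is flat over 9 (4.5 either side): a beam with its centre of mass within that comes to rest level after rocking briefly
- disc (a point): centre of the flat white disc, 64 across, 6 high, joined to the stand 165 behind (+x) the knife edge: the place over which the lamp's head belongs
- lamp_arm (a joint): angle of the lamp's level swing arm about its upright post, rad, 0 to 2.4: at 0 the arm points along the post's own -x (towards the robot); it grows counter-clockwise seen from above, so at 1.57 it points to -y, behind the stand. Stiff: it needs about 0.45 N m (2 N at the head) and stays where it is left
- lamp_pivot (a point): on the lamp's swing axis, at arm height, 200 above the table (post 24 thick, round foot 100 across). Its yaw is the yaw of the post
- lamp_knob (a point): grip knob on top of the lamp's head: upright round grey knob 18 across, 45 tall; this point is on its axis 10 below its top, 235 above the table and 260 from the pivot, straight above the middle of the lamp head (a white shade 80 across, from 162 to 210 above the table)
- beamA: loose scale beam: aluminium bar 16 x 16 along its x axis, a brass block 25 long, 30 wide, 20 high at each end, 220 overall, flat underside, 0.2 to 0.45 kg. Origin: centre of the underside, z up. The blocks look alike but their masses differ: the balance point lies up to 30 either side of the middle, to be found by trial. Absent in some runs
- sliderA (a joint): position of beamA's slider along the beam's x axis, m, 0 at the beam's middle, +-0.062 at its stops. It holds by friction (0.25 N to move it, which the beam on the stand withstands) and weighs 6 g, so moving it shifts the balance point by about 1 mm
- markA (a point): on beamA's slider: a black upright tab, 10 across the beam, 8 along it, standing on a 14 x 14 x 6 foot on top of the bar; the tab's top is 58 above the beam's underside. This point is in the tab's middle, 44 above the beam's underside
- beamB: loose scale beam like beamA: aluminium bar 16 x 16 along its x axis, a brass block 25 long, 30 wide, 20 high at each end, 220 overall, flat underside, 0.2 to 0.45 kg. Origin: centre of the underside, z up. The blocks look alike but their masses differ: the balance point lies up to 30 either side of the middle, to be found by trial. Absent in some runs
- sliderB (a joint): position of beamB's slider along the beam's x axis, m, 0 at the beam's middle, +-0.062 at its stops. It holds by friction (0.25 N to move it, which the beam on the stand withstands) and weighs 6 g, so moving it shifts the balance point by about 1 mm
- markB (a point): on beamB's slider: a black upright tab, 10 across the beam, 8 along it, standing on a 14 x 14 x 6 foot on top of the bar; the tab's top is 58 above the beam's underside. This point is in the tab's middle, 44 above the beam's underside
- beamC: loose scale beam like beamA: aluminium bar 16 x 16 along its x axis, a brass block 25 long, 30 wide, 20 high at each end, 220 overall, flat underside, 0.2 to 0.45 kg. Origin: centre of the underside, z up. The blocks look alike but their masses differ: the balance point lies up to 30 either side of the middle, to be found by trial. Absent in some runs
- sliderC (a joint): position of beamC's slider along the beam's x axis, m, 0 at the beam's middle, +-0.062 at its stops. It holds by friction (0.25 N to move it, which the beam on the stand withstands) and weighs 6 g, so moving it shifts the balance point by about 1 mm
- markC (a point): on beamC's slider: a black upright tab, 10 across the beam, 8 along it, standing on a 14 x 14 x 6 foot on top of the bar; the tab's top is 58 above the beam's underside. This point is in the tab's middle, 44 above the beam's underside
- bottle1: amber bottle 58 across, 115 high; a bystander, leave alone. Origin: centre of its underside
- bottle2: amber bottle 52 across, 100 high; a bystander, leave alone. Origin: centre of its underside
- mortar: white mortar bowl 90 across, 60 high; a bystander, leave alone. Origin: centre of its underside
- jar: white jar 68 across, 70 high; a bystander, leave alone. Origin: centre of its underside
- bottle3: amber bottle 48 across, 85 high; a bystander, leave alone. Origin: centre of its underside
- spatula: spatula 170 long, lying flat; a bystander, leave alone. Origin: centre of its underside
There are look-alikes about, which are no part of the job. What is shaped like the beamC but purple is not meant.

How it is judged (in metres and radians):
On the way, in this order (a step that is already met when the one before it is completed fails the run):
1. the lamp's head is over the white disc (horizontal distance between lamp_knob and disc below 0.03 m), for 0.3 s.
2. every beam balances level on the knife edge with its slider over the edge (angle between each of beamA, beamB, beamC's own z axis and vertical below 0.025 rad and angle between the x axis of each of beamA, beamB, beamC and the x axis of stand, either way round below 0.2 rad and z of beamA in the frame of edge between -0.003 and 0.004 m and y of beamA in the frame of edge between -0.155 and 0.155 m and x of markA in the frame of edge between -0.005 and 0.005 m and contact force between each of beamA, beamB, beamC and stand above 0.5 N and contact force between each of beamA, beamB, beamC and the fingers below 0.05 N and linear speed of each of beamA, beamB, beamC below 0.01 m/s and z of beamB in the frame of edge between -0.003 and 0.004 m and y of beamB in the frame of edge between -0.155 and 0.155 m and x of markB in the frame of edge between -0.005 and 0.005 m and z of beamC in the frame of edge between -0.003 and 0.004 m and y of beamC in the frame of edge between -0.155 and 0.155 m and x of markC in the frame of edge between -0.005 and 0.005 m), for 0.5 s.
At the end, for the whole second after the job is handed in: Lamp head within 30 mm of above the disc, put there before the beams were done. Every present beam is at rest on the stand alone, within 0.2 rad of square to the edge, level within 0.025 rad, underside at edge height, its slider within 5 mm of the edge line (all of step 2 and horizontal distance between lamp_knob and disc below 0.03 m and velocity of joint lamp_arm below 0.05 rad/s); the robot touches nothing.
It fails at once if a bottle, jar, mortar or spatula was pushed more than 30 mm (distance of any of bottle1, bottle2, bottle3, jar, mortar, spatula from where it was at the start of the episode above 0.03 m).
It fails at once if a beam fell off the table (height (world z) of any of beamA, beamB, beamC below -0.1 m).
Of beamA, beamB, beamC only 2 to 3 are there at a start; the rules pass over those that are not, and their reading is None.
At some moment in a run one of beamA, beamB, beamC may be knocked a few centimetres aside while the robot is not near it.
It also fails if it takes over 210 s, if anything falls off the work surface, if the arm or the gripper's body presses on something with over 40 N, if the wrist force passes 120 N, or if a joint passes its speed limit or range.

### The arm

A 7-joint arm with a two-finger parallel gripper is mounted at the origin on the work surface. World frame = base frame: x ahead of the robot, y to its left, z up, the work surface at z = 0. Lengths are in mm, angles in rad, forces in N, time in s.
With the tool pointing down it reaches from about 400 to 850 mm from the base axis. Payload 4.4 kg.
Tool frame: the origin (TCP) lies between the finger pads; the fingertips stand robot.nose_length ahead of it and the grasp point (between the pads) lies 3 mm ahead of it (robot.nose_length is the distance from the TCP to the fingertips, in mm); z points along the fingers, y is the direction in which the jaws open and shut (so a half turn about z gives the same grasp; the last joint's range is limited). The gripper opens to 94 mm and grips with 3 to 60 N. Pads are 16 mm wide; open, the fingers measure 119 mm over their backs; the gripper's body (75 mm by 177 mm) begins 78 mm behind the grasp point.
Start: joints at [-1.287, 0.628, 0.038, 1.517, -0.027, 0.996, -0.02], TCP at [222.738, 610.66, 227.478] pointing down, gripper open.
Joint ranges: [-3.06, 3.06], [-0.37, 2.12], [-1.25, 1.32], [0.18, 2.47], [-1.1, 4.24], [0.23, 1.98], [-2.94, 2.94]. Speed limits (rad/s): [2.57, 2.57, 3.14, 3.14, 3.14, 3.14, 3.14].

### API

Orientations are given as a rotation vector (axis times angle).
In Python, from bench import robot gives the robot as it stands. The module is installed in compiled form; this text tells all that it offers.
- The arm moves only by the shell command python3 -m jog 'ROWS' [FORCE]. ROWS is JSON, one flat list of numbers, 5 for each row, row after row: the shift along the tool's x, y, z as a fraction of full scale, then the turn about the tool's z as a fraction of full scale, then the gripper command: -1 is fully open, 1 is shut, values between are in proportion. A call has 1 to 8 rows; each row is the pose to reach, as a shift and turn from the pose commanded when the call began, along the tool's axes at that moment; what a row does not reach only later rows make up. Full scale, the value 1, is 150 mm for a shift and 2 rad for a turn. A row lasts 1/12 s, in which the tool goes at most 41.7 mm and 7.16 degrees, less where a joint would pass 70% of its speed; a pose out of reach is approached as far as the arm can. A call with a number of a shift or a turn outside -1 to 1 is refused whole. A call with a gripper value outside its range is refused whole. The fingers move at their own pace and stop on an object; FORCE is the grip in N (left out, the last holds). Time passes only in rows, so rows that repeat a pose let the fingers close. It gives the time, the measured TCP pose, the force and the opening at its end, in the units of the state.
- robot.state(): the state, without advancing time (a new reading comes with each control period).
- robot.read_camera(name): name is "scene" or "top"; returns a dict with "frame" (480x640x3 uint8, red, green, blue), "z_map" (480x640 float32, mm along the optical axis (not along the pixel's ray), 0 where there is no reading), "fx", "fy", "cx", "cy" (pixels), "R" (3x3) and "t" (3): a world point X has camera coordinates R X + t. Camera axes: x right, y down, z forward; pixel columns grow to the right and rows downward; lengths in mm; the calibration is good to about 2 mm. A picture is of the moment at which its call begins.
- robot.hand_in(): hands the job in, once; it reports no verdict.
The state is a dict: "time": time; "q": joint angles; "qd": joint speeds; "joint_torque": joint torques, N m; "ee_pos": TCP position; "orientation": TCP orientation; "wrist_force": force on the tool from outside, world axes, zero at the start; "wrist_torque": the same for the moment, N m; "width": opening from 0.0 (shut) to 1.0 (fully open).
Only numpy, scipy, OpenCV 4.12 (cv2) and the standard library are available. Lean on these libraries where they do the work, as an engineer would, in place of code of your own. Each camera call takes 0.05 s, during which the arm holds its last target.

## Working session

There is one attempt and no reset: what is moved stays moved. The work goes in short steps, Python scripts to look and compute and a shell command to move; the robot and the scene stay as the last step left them, time stands still between calls to the robot, and variables do not carry over. Pictures are saved under pics/ and viewed, and the job is handed in when it is done.

```bash
ls; mkdir -p pics
cat > h.py <<'E'
import numpy as np, cv2
from bench import robot
def grab(n):
    c=robot.read_camera(n); return c
def save(c,name,box=None,scale=1):
    f=cv2.cvtColor(c["frame"],cv2.COLOR_RGB2BGR)
    if box: f=f[box[1]:box[3],box[0]:box[2]]
    if scale!=1: f=cv2.resize(f,None,fx=scale,fy=scale,interpolation=cv2.INTER_CUBIC)
    cv2.imwrite("pics/"+name,f)
def plane(c,u,v,z):
    R=np.array(c["R"]);t=np.array(c["t"])
    d=R.T@np.array([(u-c["cx"])/c["fx"],(v-c["cy"])/c["fy"],1.0]); o=-R.T@t
    return o+d*(z-o[2])/d[2]
def pt(c,u,v):
    R=np.array(c["R"]);t=np.array(c["t"]);z=c["z_map"][int(v),int(u)]
    return R.T@(np.array([(u-c["cx"])/c["fx"]*z,(v-c["cy"])/c["fy"]*z,z])-t)
def cloud(c):
    R=np.array(c["R"]);t=np.array(c["t"]);z=c["z_map"].astype(float)
    v,u=np.mgrid[0:480,0:640]
    P=np.stack([(u-c["cx"])/c["fx"]*z,(v-c["cy"])/c["fy"]*z,z],-1)-t
    W=P@R; W[z==0]=np.nan; return W
def proj(c,X):
    p=np.array(c["R"])@np.array(X)+np.array(c["t"]); return p[0]/p[2]*c["fx"]+c["cx"],p[1]/p[2]*c["fy"]+c["cy"]
E
python3 - <<'E'
from h import *
print(robot.state(), robot.nose_length)
for n in("scene","top"):
    c=grab(n); save(c,n+"0.png"); R=np.array(c["R"]);print(n,c["fx"],-R.T@np.array(c["t"]),R)
E
```

```text
pics
{'time': 0.0, 'q': array([-1.28678394,  0.62932073,  0.03841876,  1.51834689, -0.02704278,
        0.99631376, -0.0199858 ]), 'qd': array([ 0.00213324,  0.00108098, -0.00043756, -0.00021918,  0.0016181 ,
        0.00036871,  0.00101854]), 'joint_torque': array([ 1.13831265e-03, -5.49717164e+01,  1.14430066e+00, -1.86638671e+01,
       -5.21598605e-02,  2.35779147e-02,  1.53171982e-04]), 'ee_pos': array([222.5026964 , 610.0669209 , 226.57687261]), 'orientation': array([-5.46609460e-01, -3.09331595e+00,  2.88848984e-03]), 'wrist_force': array([-0.25275963,  0.22561262,  0.76428252]), 'wrist_torque': array([ 0.00824225, -0.01968926, -0.00099871]), 'width': 1.0018422108510021} 22.0
scene 543.0221309231952 [1252.44067907 -181.60538712 1247.10005129] [[ 0.21305716  0.97692322  0.01508866]
 [ 0.78625914 -0.16226673 -0.59620976]
 [-0.58000277  0.13889036 -0.8026869 ]]
top 612.8193417112132 [ 292.84809232   -7.01711701 1938.83738934] [[-0.02488959 -0.99968383  0.00357154]
 [-0.99563124  0.02446675 -0.09011003]
 [ 0.08999416 -0.00579874 -0.99592541]]
```

View pics/scene0.png

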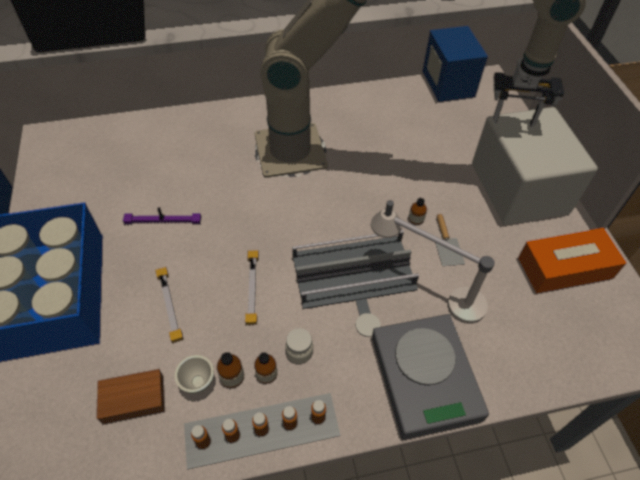

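View pics/top0.png

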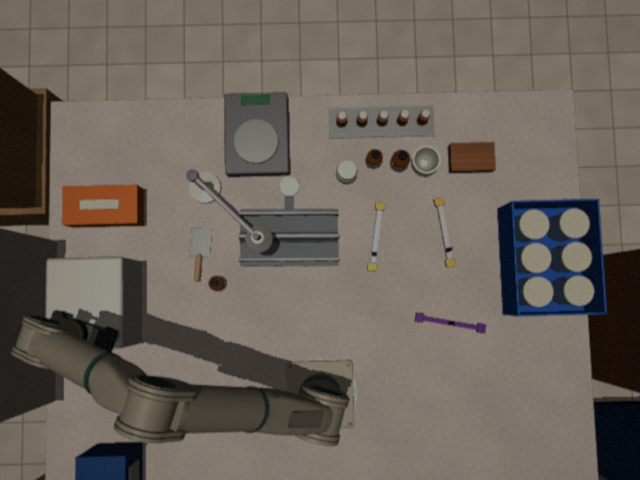

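The top view shows two brass-ended beams, at about (376,237) and (445,232), and a purple look-alike at (450,322). The stand is at (289,237) with the disc at (289,187). The lamp post is at (203,187), with its head at (260,240) and its knob on top. Next I'll measure these.

Run:
```python
from h import *
c=grab("top"); s=grab("scene")
save(c,"top_crop.png",(180,150,500,340),2.5); save(s,"sc_crop.png",(110,180,510,360),2)
W=cloud(c); f=c["frame"]; hsv=cv2.cvtColor(f,cv2.COLOR_RGB2HSV)
m=((hsv[...,0]>17)&(hsv[...,0]<32)&(hsv[...,1]>120)&(hsv[...,2]>90)).astype(np.uint8)
n,l,st,ce=cv2.connectedComponentsWithStats(m)
for i in range(1,n):
    if st[i,4]>15: print("brass",ce[i],st[i,4],plane(c,*ce[i],20),np.nanmedian(W[l==i],0))
for nm,(u,v),z in[("disc",(289,187),6),("post",(193,175),200),("head",(260,240),210)]:
    print(nm,plane(c,u,v,z),pt(c,u,v))
sw=cloud(s)
for nm,(u,v) in[("disc",(367,324)),("knob",(389,206))]:print(nm,pt(s,u,v))
# knob pts
for W,nm in((W,"top"),(sw,"scene")):
    k=(W[...,2]>222)&(W[...,2]<262)&(W[...,0]>350)&(W[...,1]>-200)&(W[...,1]<300)
    vv,uu=np.where(k);print(nm,k.sum(), W[k][:40:4].round(0).tolist())
    k=(W[...,2]>50)&(W[...,2]<66)&(W[...,0]>350)&(W[...,0]<750)&(W[...,1]>-120)&(W[...,1]<250)
    P=W[k]; print(nm,len(P),P[:,1].min(),P[:,1].max())
```

```text
brass [439.01694915 201.44067797] 59 [ 589.45724525 -393.26706125   20.        ] [ 589.52520509 -394.73725259   19.34000505]
brass [379.85714286 205.42857143] 56 [ 581.27797278 -205.55316459   20.        ] [ 581.83198061 -205.70212626   20.29602613]
brass [450.15517241 262.05172414] 58 [ 396.61828992 -420.12562871   20.        ] [ 396.77530702 -420.5445863    21.15051934]
brass [371.87719298 266.49122807] 57 [ 388.75630011 -174.07552814   20.        ] [ 389.97977531 -174.41408251   19.1603572 ]
disc [649.82436797  81.10944072   6.        ] [649.60804322  81.05604082   7.17125242]
post [655.61689037 347.50577896 200.        ] [654.50319371 346.41736902 205.3382397 ]
head [462.1496941  156.98068857 210.        ] [462.40812155 157.23101238 207.36104565]
disc [657.10781791  79.90759984  10.87366019]
knob [477.45209944 163.48341888 245.57820272]
top 39 [[478.0, 167.0, 250.0], [474.0, 166.0, 262.0], [473.0, 173.0, 248.0], [472.0, 161.0, 253.0], [470.0, 167.0, 249.0], [471.0, 157.0, 237.0], [466.0, 164.0, 255.0], [464.0, 169.0, 252.0], [464.0, 159.0, 245.0], [462.0, 162.0, 247.0]]
top 1572 -118.93675381839408 249.62976388870968
scene 93 [[468.0, 163.0, 257.0], [468.0, 160.0, 254.0], [468.0, 170.0, 252.0], [474.0, 163.0, 256.0], [473.0, 174.0, 253.0], [474.0, 164.0, 252.0], [477.0, 173.0, 254.0], [476.0, 163.0, 251.0], [480.0, 172.0, 254.0], [480.0, 162.0, 252.0]]
scene 2419 -119.34878141492152 249.95788770972558
```

View pics/top_crop.png

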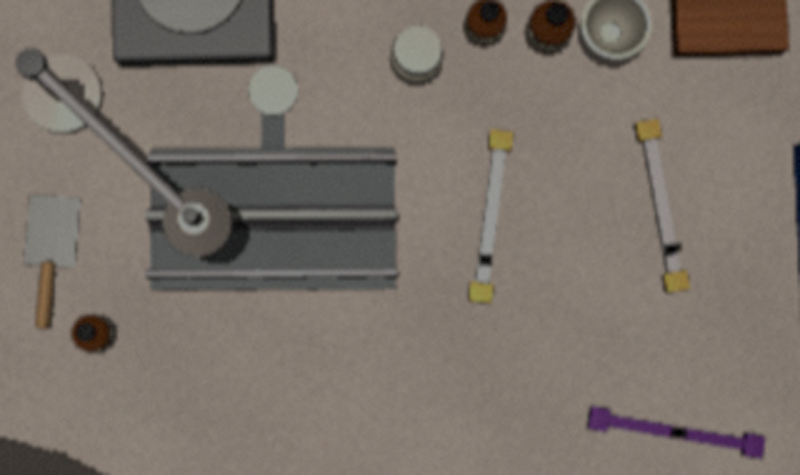

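View pics/sc_crop.png

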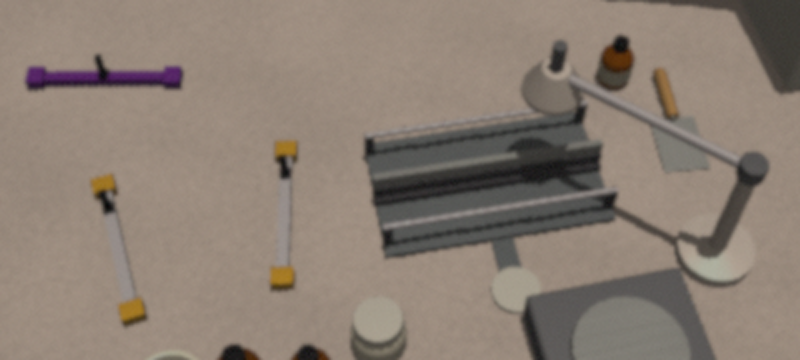

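Two candidate beams have brass ends; I reject the purple one at (450,322). There's no other brass in view. The lamp geometry agrees: pivot (655,347) to knob (469,165) measures 260 mm. Now I'll get the stand's yaw and set up a move planner.

```bash
cat >> h.py <<'E'
from scipy.spatial.transform import Rotation as Ro
def plan(*targets):
    "targets: (x,y,z,jawdeg) world; rows relative to present measured pose; prints fractions"
    s=robot.state(); R=Ro.from_rotvec(s["orientation"]).as_matrix(); p=np.array(s["ee_pos"])
    yaw=np.degrees(np.arctan2(R[1,1],R[0,1]))
    print("t %.2f tcp"%s["time"],p.round(1),"jaw %.1f"%yaw,"w %.2f"%s["width"],"F",np.round(s["wrist_force"],2),"T",np.round(s["wrist_torque"],3),"q7 %.2f"%s["q"][6])
    for x,y,z,j in targets:
        d=R.T@(np.array([x,y,z])-p); dj=(j-yaw+90)%180-90
        print(np.round(d/150,3).tolist(),"turn %.3f"%(-np.radians(dj)/2),"(%.1f deg)"%dj)
E
python3 - <<'E'
from h import *
c=grab("top")
for a,b,z in[((148,214),(398,215),60),((148,156),(396,156),55.5),((147,275),(397,273),55.5)]:
    A,B=[plane(c,180+q[0]/2.5,150+q[1]/2.5,z) for q in(a,b)]
    d=A-B; print(A.round(1),B.round(1),((A+B)/2).round(1),np.linalg.norm(d).round(1),"yaw",np.degrees(np.arctan2(-d[0],d[1])).round(2))
# z_map ridge points
W=cloud(c)
k=(W[...,2]>57)&(W[...,2]<70)&(W[...,0]>440)&(W[...,0]<520)&(W[...,1]>-80)&(W[...,1]<90)
P=W[k]; print(len(P),np.polyfit(P[:,1],P[:,0],1),np.median(P,0))
plan((469,165,320,26))
E
```

```text
[492. 235.  60.] [483.2 -72.9  60. ] [487.6  81.1  60. ] 308.1 yaw -1.64
[564.8 234.7  55.5] [557.3 -72.6  55.5] [561.   81.   55.5] 307.4 yaw -1.4
[417.1 237.8  55.5] [411.9 -69.9  55.5] [414.5  84.   55.5] 307.7 yaw -0.95
121 [1.10407899e-02 4.85612053e+02] [486.1573495   10.72003256  62.00306135]
t 0.25 tcp [222.6 610.4 227. ] jaw 70.0 w 1.01 F [ 0.13  0.35 -0.65] T [-0.028 -0.022  0.019] q7 -0.02
[-2.56, -2.227, -0.618] turn 0.384 (-44.0 deg)
```

```bash
python3 -m jog '[-0.4,-0.4,-0.6,0,-1, -0.85,-0.74,-0.6,0,-1, -0.85,-0.74,-0.6,0,-1, -0.85,-0.74,-0.6,0,-1, -0.85,-0.74,-0.6,0,-1, -0.85,-0.74,-0.6,0,-1]'
python3 -m jog '[-0.85,-0.74,0,0,-1, -0.85,-0.74,0,0,-1, -0.85,-0.74,0,0,-1, -0.85,-0.74,0,0,-1, -0.85,-0.74,0,0,-1]'
python3 -m jog '[0,0,0,0.7,0,0,0,0,0.7,0,0,0,0,0.7,0,0,0,0,0.7,0,0,0,0,0.7,0,0,0,0,0.7,0,0,0,0,0.7,0,0,0,0,0.7,0]'
python3 -c "
from h import *
plan((469,165,320,157),(469,165,320,137))"
```

```text
time: 0.75
ee_pos: [309.7, 457.9, 320.4]
orientation: [0.56, 3.087, 0.002]
wrist_force: [1.0, -0.2, -0.0]
width: 1.002
time: 1.17
ee_pos: [390.3, 307.0, 317.5]
orientation: [0.563, 3.088, -0.006]
wrist_force: [0.7, 0.1, -0.1]
width: 0.999
time: 1.83
ee_pos: [385.7, 315.6, 317.2]
orientation: [-1.969, -2.447, 0.0]
wrist_force: [-0.3, -0.0, 0.5]
width: 0.506
t 1.83 tcp [385.7 315.6 317.2] jaw 12.4 w 0.51 F [-0.34 -0.04  0.53] T [-0.076  0.04  -0.043] q7 -0.40
[-1.099, 0.327, -0.019] turn 0.309 (-35.4 deg)
[-1.099, 0.327, -0.019] turn 0.483 (-55.4 deg)
```

```bash
python3 -m jog '[-0.55,0.17,0,0.31,0, -0.55,0.17,0,0.31,0, -0.55,0.17,0,0.31,0, -0.55,0.17,0,0.31,0, -0.55,0.17,0,0.31,0, -0.55,0.17,0,0.31,0]'
python3 -c "
from h import *
plan((469,165,320,157))
c=grab('top');save(c,'t1.png',(160,130,480,340),2.4)"
```

```text
time: 2.33
ee_pos: [429.0, 240.4, 317.2]
orientation: [2.62, 1.733, -0.001]
wrist_force: [0.8, -0.1, 0.0]
width: 0.501
t 2.33 tcp [429.  240.4 317.2] jaw -23.0 w 0.50 F [ 0.77 -0.11  0.04] T [-0.045  0.087  0.011] q7 -0.77
[-0.358, 0.442, -0.019] turn -0.000 (0.0 deg)
```

View pics/t1.png

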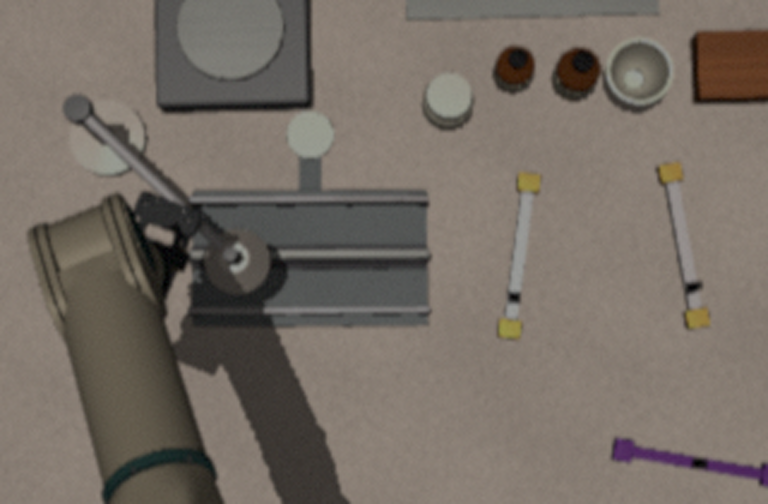

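The view shows the knob ring at crop (237,257), px (258.7,237.1), clear of the hand.

```bash
python3 -c "
from h import *
c=grab('top');print(plane(c,258.7,237.1,245))
W=cloud(c);P=W[225:250,245:272].reshape(-1,3);P=P[(P[:,2]>240)&(P[:,2]<252)];print(len(P),P.mean(0),P.min(0),P.max(0))
plan((469.5,165,320,157))"
```

```text
[466.89925674 157.13980786 245.        ]
17 [469.55583124 164.64592619 247.62002573] [461.49189005 156.52031741 240.16387186] [478.11553739 172.55000814 251.63319859]
t 2.43 tcp [428.8 240.6 317.2] jaw -22.6 w 0.50 F [-0.84 -0.15  0.84] T [-0.006  0.13   0.002] q7 -0.76
[-0.361, 0.444, -0.019] turn 0.003 (-0.4 deg)
```

```bash
python3 -m jog '[-0.36,0.445,0,0,0, -0.36,0.445,0,0,0, -0.36,0.445,0,0,0, -0.36,0.445,0,0,0]'
python3 -c "
from h import *
c=grab('scene');save(c,'t2.png',(300,120,540,320),3.2)
plan((469.5,165,241,157))"
```

```text
time: 2.77
ee_pos: [470.7, 161.7, 317.6]
orientation: [2.619, 1.733, 0.0]
wrist_force: [-0.5, -0.0, -0.5]
width: 0.499
t 2.82 tcp [469.8 163.8 317.4] jaw -22.8 w 0.50 F [-0.48  0.25 -0.05] T [-0.028  0.133  0.044] q7 -0.58
[0.006, -0.005, 0.509] turn 0.001 (-0.2 deg)
```

View pics/t2.png

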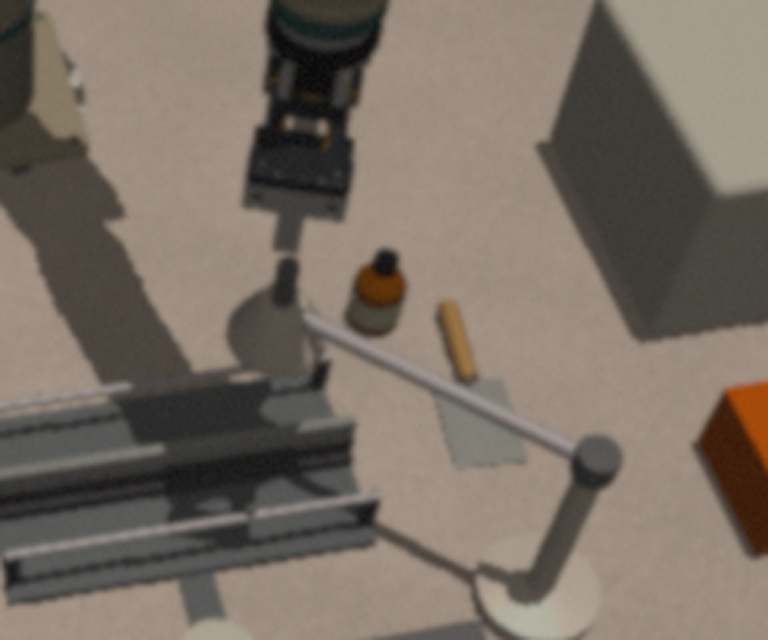

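```bash
python3 -m jog '[0,0,0.25,0,0, 0,0,0.5,0,0, 0,0,0.5,0,0, 0,0,0.5,0,0, 0,0,0.5,0,1, 0,0,0.5,0,1, 0,0,0.5,0,1, 0,0,0.5,0,1]' 8
python3 -m jog '[0,0,0,0,1,0,0,0,0,1,0,0,0,0,1]'
```

```text
time: 3.48
ee_pos: [470.5, 164.6, 243.8]
orientation: [2.617, 1.738, 0.004]
wrist_force: [-0.0, -0.9, -0.9]
width: 0.253
time: 3.73
ee_pos: [471.3, 164.6, 243.6]
orientation: [2.617, 1.737, 0.006]
wrist_force: [1.8, 0.6, 7.3]
width: 0.192
```

```bash
python3 -c "
from h import *
p=robot.state()['ee_pos'];pv=np.array([655.,347]);r=np.hypot(*(p[:2]-pv));print(r)
a=[np.radians(x) for x in(-131,-127,-123,-119,-115,-111)]
plan(*[(pv[0]+r*np.cos(x),pv[1]+r*np.sin(x),p[2]+1,-23) for x in a])"
```

```text
258.8731465086933
t 3.73 tcp [471.3 164.6 243.6] jaw -22.9 w 0.19 F [1.84 0.56 7.29] T [ 0.088 -0.311 -0.027] q7 -0.52
[-0.044, 0.119, -0.006] turn 0.001 (-0.1 deg)
[-0.077, 0.235, -0.006] turn 0.001 (-0.1 deg)
[-0.103, 0.353, -0.006] turn 0.001 (-0.1 deg)
[-0.12, 0.472, -0.006] turn 0.001 (-0.1 deg)
[-0.129, 0.592, -0.005] turn 0.001 (-0.1 deg)
[-0.129, 0.713, -0.005] turn 0.001 (-0.1 deg)
```

```bash
python3 -m jog '[-0.044,0.119,-0.006,0,1, -0.077,0.235,-0.006,0,1, -0.103,0.353,-0.006,0,1, -0.12,0.472,-0.006,0,1, -0.129,0.592,-0.006,0,1, -0.129,0.713,-0.006,0,1, -0.129,0.713,-0.006,0,1, -0.129,0.713,-0.006,0,1]'
python3 -c "
from h import *
p=robot.state()['ee_pos'];pv=np.array([655.,347]);d=p[:2]-pv;r=np.hypot(*d);print(r,np.degrees(np.arctan2(d[1],d[0])))
r=260
a=[np.radians(x) for x in(-107,-103,-99,-95,-91)]
plan(*[(pv[0]+r*np.cos(x),pv[1]+r*np.sin(x),p[2],-23) for x in a])"
```

```text
time: 4.4
ee_pos: [561.1, 102.7, 243.4]
orientation: [2.618, 1.733, -0.002]
wrist_force: [-0.4, -3.8, 5.0]
width: 0.19
261.787157282232 -111.0303149298908
t 4.40 tcp [561.1 102.7 243.4] jaw -23.0 w 0.19 F [-0.37 -3.82  4.99] T [-1.001  0.054 -0.041] q7 -0.35
[0.02, 0.121, 0.0] turn 0.000 (-0.0 deg)
[0.037, 0.241, 0.0] turn 0.000 (-0.0 deg)
[0.062, 0.359, 0.0] turn 0.000 (-0.0 deg)
[0.096, 0.476, 0.0] turn 0.000 (-0.0 deg)
[0.137, 0.589, 0.0] turn 0.000 (-0.0 deg)
```

```bash
python3 -m jog '[0.02,0.121,0,0,1, 0.037,0.241,0,0,1, 0.062,0.359,0,0,1, 0.096,0.476,0,0,1, 0.137,0.589,0,0,1, 0.137,0.589,0,0,1, 0.137,0.589,0,0,1]'
python3 -m jog '[0,0,0,0,0.4, 0,0,0,0,0, 0,0,0,0,0,0,0,0,0,0,0,0,-0.25,0,0,0,0,-0.5,0,0,0,0,-0.5,0,0,0,0,-0.5,0,0]'
python3 -c "
from h import *
c=grab('top');save(c,'t3.png',(160,130,480,340),2.4)
c=grab('scene');save(c,'t4.png',(300,150,540,350),3.2)"
```

```text
time: 4.98
ee_pos: [649.9, 88.5, 243.2]
orientation: [2.617, 1.736, -0.001]
wrist_force: [1.8, -4.2, 0.5]
width: 0.188
time: 5.65
ee_pos: [651.0, 89.8, 320.8]
orientation: [2.616, 1.737, 0.007]
wrist_force: [-0.8, 0.2, -0.6]
width: 0.496
```

View pics/t3.png

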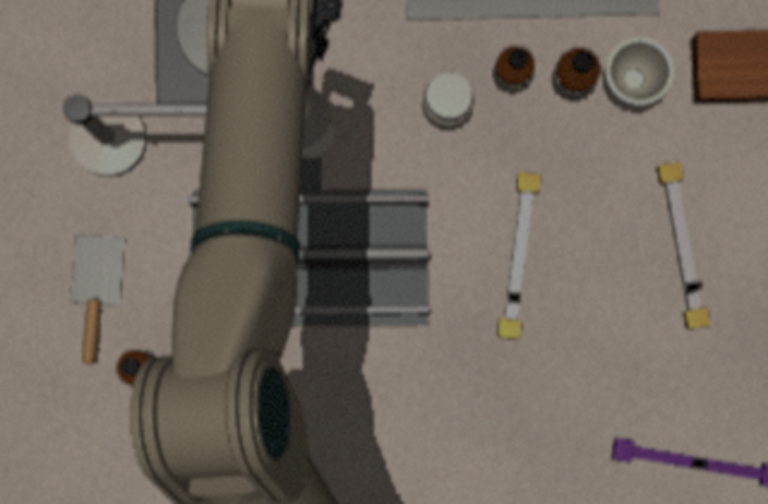

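View pics/t4.png

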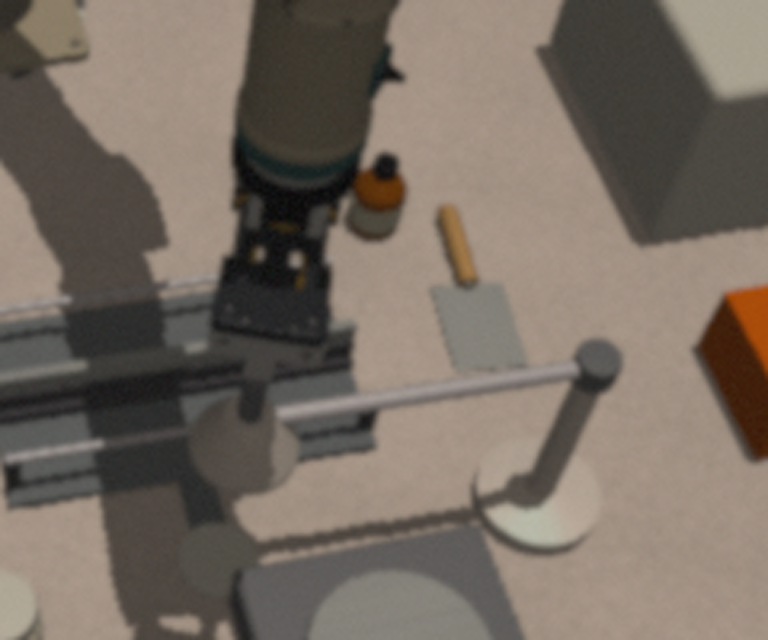

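The lamp head now sits near the disc, with the hand released at about (650,89) and the disc at (651,80). Next is the nearer beam: centre about (485,-190), brass-to-brass 194.7 mm, which matches the expected 195.

```bash
python3 -m jog '[0,0,-0.1,0,0, 0.3,0.5,-0.1,0,0]'; python3 -c "
from h import *
print(np.round(robot.state()['q'],2))
plan((560,-60,320,80.7),(485.4,-190,320,80.7))"
```

```text
time: 5.92
ee_pos: [684.7, 93.9, 333.8]
orientation: [-2.615, -1.73, 0.011]
wrist_force: [2.7, -0.1, 1.2]
width: 0.499
[-0.41  0.66  0.47  1.23 -0.29  1.33 -0.36]
t 5.92 tcp [684.7  93.9 333.8] jaw -23.0 w 0.50 F [ 2.74 -0.14  1.17] T [-0.141 -0.122 -0.044] q7 -0.36
[-1.269, -0.363, 0.099] turn 0.666 (-76.3 deg)
[-2.261, -0.482, 0.103] turn 0.666 (-76.3 deg)
```

```bash
python3 -m jog '[-1,-0.2,0.05,0,0,-1,-0.2,0.05,0,0,-1,-0.2,0.05,0,0,-1,-0.2,0.05,0,0,-1,-0.2,0.05,0,0]'; python3 -m jog '[-1,-0.25,0.05,0.67,0,-1,-0.25,0.05,0.67,0,-1,-0.25,0.05,0.67,0,-1,-0.25,0.05,0.67,0,-1,-0.25,0.05,0.67,0,-1,-0.25,0.05,0.67,0,-1,-0.25,0.05,0.67,0,-1,-0.25,0.05,0.67,0]';python3 -c "
from h import *
print(np.round(robot.state()['q'],2))
plan((485.4,-190,220,80.7))"
```

```text
time: 6.33
ee_pos: [600.8, -38.6, 324.5]
orientation: [-2.626, -1.724, 0.011]
wrist_force: [-1.0, -1.2, 0.3]
width: 0.498
time: 7.0
ee_pos: [512.1, -154.0, 317.1]
orientation: [-3.129, -0.26, 0.003]
wrist_force: [0.6, 1.0, -0.4]
width: 0.499
[-0.28  0.46  0.79  1.73 -0.36  1.11 -0.79]
t 7.00 tcp [ 512.1 -154.   317.1] jaw -80.5 w 0.50 F [ 0.58  0.99 -0.38] T [-0.052  0.095  0.031] q7 -0.79
[-0.214, 0.209, 0.647] turn 0.164 (-18.8 deg)
```

```bash
python3 -m jog '[-0.214,0.209,0,0.164,0.1, -0.214,0.209,0.3,0.164,0, -0.214,0.209,0.8,0.164,0,-0.214,0.209,0.8,0.164,0,-0.214,0.209,0.8,0.164,0,-0.214,0.209,0.8,0.164,0,-0.214,0.209,0.8,0.164,0]';python3 -m jog '[0,0,0.3,0,0,0,0,0.4,0,0,0,0,0.4,0,0]';python3 -c "
from h import *
c=grab('top');save(c,'t5.png',(180,130,500,340),2.4)
c=grab('scene');save(c,'t6.png',(150,180,450,380),2.6)
plan((485.4,-190,26,80.7))
W=cloud(c)"
```

```text
time: 7.58
ee_pos: [487.1, -191.8, 199.5]
orientation: [3.131, -0.244, 0.002]
wrist_force: [0.9, 0.8, 0.3]
width: 0.499
time: 7.83
ee_pos: [486.0, -190.4, 137.5]
orientation: [-3.131, 0.244, 0.003]
wrist_force: [-0.8, 1.0, -0.6]
width: 0.5
t 7.93 tcp [ 487.5 -192.1  140.2] jaw -98.9 w 0.50 F [-0.49 -0.82  0.19] T [-0.011  0.11  -0.009] q7 -0.76
[-0.018, -0.012, 0.761] turn 0.003 (-0.4 deg)
```

View pics/t6.png

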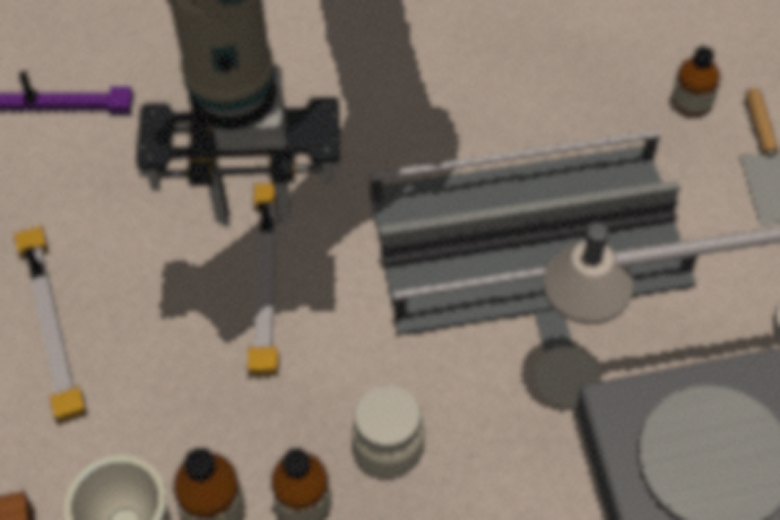

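View pics/t5.png

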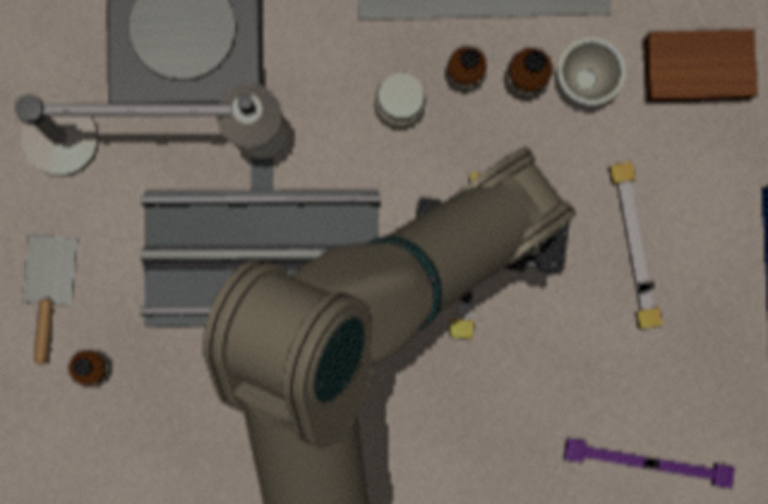

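The scene crop shows the fingers straddling the bar at the middle, aligned. The lamp head is over the disc. I'll take torque baselines, then go down and grip.

```bash
cat > tq.py <<'E'
# average wrist force/torque over camera waits (arm holds)
from h import *
F=[];T=[]
for i in range(14):
    robot.read_camera("top"); s=robot.state(); F.append(s["wrist_force"]);T.append(s["wrist_torque"])
F=np.array(F);T=np.array(T)
print("F",F.mean(0).round(2),"T",T.mean(0).round(3),"sd",F.std(0).round(2),T.std(0).round(3))
E
python3 tq.py
python3 -m jog '[-0.01,-0.005,0.3,0,0,-0.01,-0.005,0.6,0,0,-0.01,-0.005,0.755,0,0,-0.01,-0.005,0.755,0,0,-0.01,-0.005,0.755,0,0,-0.01,-0.005,0.755,0,0]'
python3 -c "
from h import *
plan((485.4,-190,26,80.7))"
```

```text
F [ 0.28 -0.07  0.17] T [-0.002  0.156  0.005] sd [0.46 0.32 0.44] [0.028 0.031 0.032]
time: 9.13
ee_pos: [484.9, -190.7, 24.9]
orientation: [3.132, -0.246, -0.001]
wrist_force: [-0.4, 0.3, -0.3]
width: 0.499
t 9.13 tcp [ 484.9 -190.7   24.9] jaw -99.0 w 0.50 F [-0.4   0.33 -0.32] T [0.013 0.177 0.025] q7 -0.60
[0.003, -0.005, -0.007] turn 0.003 (-0.3 deg)
```

```bash
python3 -m jog '[0,0,0,0,1,0,0,0,0,1,0,0,0,0,1,0,0,0,0,1,0,0,0,0,1,0,0,0,0,1,0,0,0,0,1,0,0,0,0,1]' 40
python3 -m jog '[0,0,-0.15,0,1,0,0,-0.3,0,1,0,0,-0.5,0,1,0,0,-0.7,0,1,0,0,-0.75,0,1,0,0,-0.75,0,1,0,0,-0.75,0,1]'
python3 tq.py
python3 -c "
from h import *
plan((488,150,160,88.7))
s=grab('scene');save(s,'t7.png',(150,180,450,380),2.6)"
```

```text
time: 9.8
ee_pos: [485.1, -190.2, 25.2]
orientation: [-3.132, 0.245, -0.0]
wrist_force: [-0.5, -0.2, 2.1]
width: 0.163
time: 10.38
ee_pos: [484.6, -189.6, 136.7]
orientation: [-3.131, 0.244, 0.001]
wrist_force: [0.8, 0.5, -3.8]
width: 0.165
F [-0.2   0.18 -3.39] T [ 0.003  0.15  -0.002] sd [0.44 0.38 0.52] [0.027 0.043 0.031]
t 11.08 tcp [ 485.  -190.4  137.6] jaw -98.9 w 0.17 F [ 0.35  0.6  -3.3 ] T [-0.026  0.131  0.006] q7 -0.76
[-0.333, -2.245, -0.149] turn -0.067 (7.6 deg)
```

View pics/t7.png

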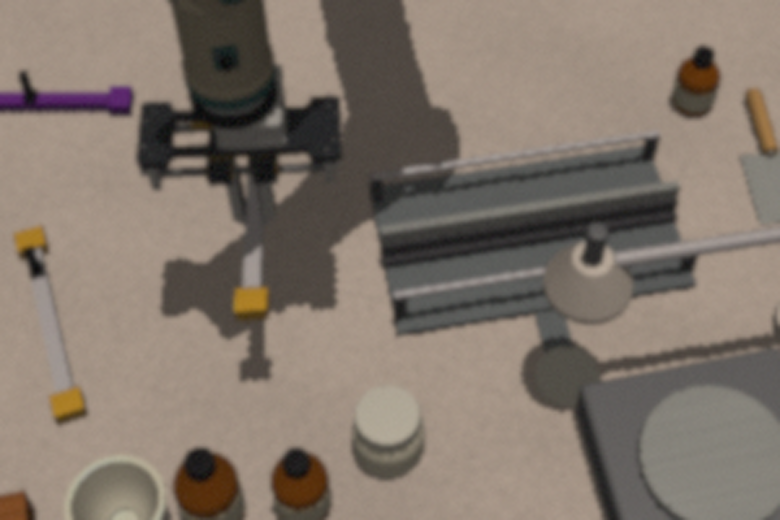

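```bash
python3 -m jog '[-0.1,-0.3,-0.1,0,1,-0.11,-0.75,-0.15,-0.067,1,-0.11,-0.75,-0.15,-0.067,1,-0.11,-0.75,-0.15,-0.067,1,-0.11,-0.75,-0.15,-0.067,1]'
python3 -m jog '[0,-0.75,0,0,1,0,-0.75,0,0,1,0,-0.75,0,0,1,0,-0.75,0,0,1]'
python3 -c "
from h import *
plan((490,150,140,88.7))"
```

```text
time: 11.55
ee_pos: [486.7, -74.0, 160.2]
orientation: [-3.14, 0.027, -0.001]
wrist_force: [-0.5, -0.4, -3.5]
width: 0.167
time: 11.88
ee_pos: [488.5, 42.1, 159.3]
orientation: [-3.138, 0.023, 0.003]
wrist_force: [-0.8, 1.1, -4.1]
width: 0.166
t 11.88 tcp [488.5  42.1 159.3] jaw -90.8 w 0.17 F [-0.8   1.05 -4.06] T [-0.041  0.193 -0.007] q7 -1.08
[0.0, -0.719, 0.131] turn 0.004 (-0.5 deg)
```

```bash
python3 -m jog '[0,-0.72,0,0,1,0,-0.72,0.1,0,1,0,-0.72,0.2,0,1,0,-0.72,0.33,0,1,0,-0.72,0.33,0,1,0,-0.72,0.33,0,1,0,-0.72,0.33,0,1]'
python3 -c "
from h import *
plan((490,150,86,88.7))
c=grab('top');save(c,'t8.png',(180,130,500,340),2.4)
s=grab('scene');save(s,'t9.png',(250,160,500,360),3)"
```

```text
time: 12.47
ee_pos: [492.1, 141.2, 111.5]
orientation: [3.14, -0.041, 0.003]
wrist_force: [-0.1, 1.0, -3.4]
width: 0.164
t 12.47 tcp [492.1 141.2 111.5] jaw -91.5 w 0.16 F [-0.13  1.02 -3.36] T [-0.025  0.103 -0.047] q7 -1.21
[-0.016, -0.059, 0.17] turn -0.002 (0.2 deg)
```

View pics/t9.png

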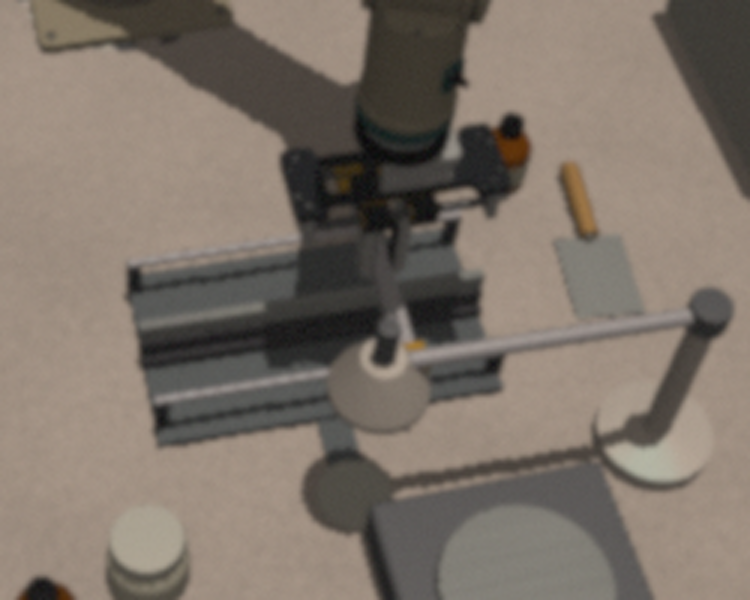

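View pics/t8.png

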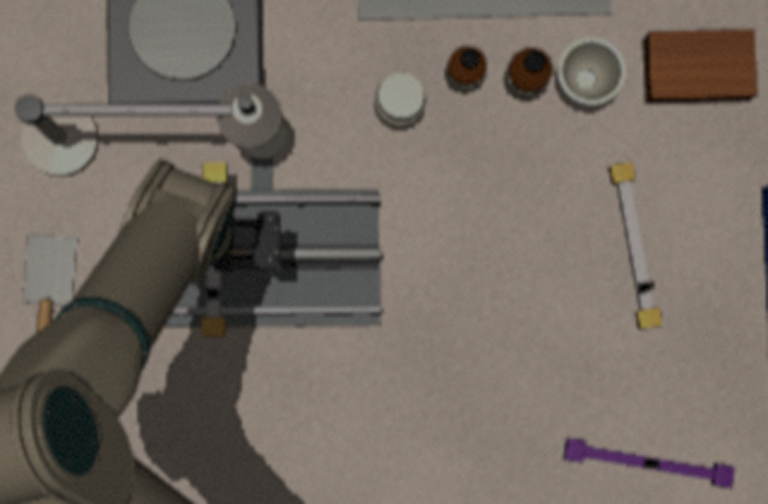

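```bash
python3 -m jog '[-0.016,-0.055,0.08,0,1,-0.016,-0.055,0.12,0,1,-0.016,-0.055,0.15,0,1,-0.016,-0.055,0.165,0,1,-0.016,-0.055,0.17,0,1,-0.016,-0.055,0.17,0,1]'
python3 -m jog '[0,0,0,0,1,0,0,0,0,1]'
python3 -c "
from h import *
plan((490,150,86,88.7))"
```

```text
time: 13.07
ee_pos: [488.2, 152.1, 85.2]
orientation: [-3.141, 0.035, 0.002]
wrist_force: [-3.3, 0.7, 1.3]
width: 0.167
time: 13.23
ee_pos: [488.2, 152.1, 85.2]
orientation: [-3.141, 0.035, 0.002]
wrist_force: [-3.0, 1.1, 3.1]
width: 0.164
t 13.23 tcp [488.2 152.1  85.2] jaw -91.3 w 0.16 F [-3.04  1.09  3.13] T [0.156 0.913 0.005] q7 -1.19
[0.012, 0.014, -0.005] turn 0.000 (-0.0 deg)
```

```bash
python3 -m jog '[0,0,0,0,0.6,0,0,0,0,0.3,0,0,0,0,0,0,0,0,0,0,0,0,0,0,0,0,0,0,0,0]'
cat > tilt.py <<'E'
from h import *
import sys
c=grab("top"); W=cloud(c); hsv=cv2.cvtColor(c["frame"],cv2.COLOR_RGB2HSV)
m=((hsv[...,0]>15)&(hsv[...,0]<34)&(hsv[...,1]>110)&(hsv[...,2]>55)).astype(np.uint8)
n,l,st,ce=cv2.connectedComponentsWithStats(m)
for i in range(1,n):
    if st[i,4]>20:
        mm=cv2.erode((l==i).astype(np.uint8),np.ones((3,3)))>0
        print("brass",ce[i].round(1),st[i,4],"depth",np.nanmedian(W[mm],0).round(1),"mean z %.1f"%np.nanmean(W[mm][:,2]),"n",mm.sum())
plan()
E
python3 tilt.py; python3 tilt.py
```

```text
time: 13.73
ee_pos: [489.1, 152.0, 85.1]
orientation: [3.141, -0.035, 0.001]
wrist_force: [0.6, 0.3, 0.0]
width: 0.49
brass [438.8 201.5] 64 depth [ 590.1 -393.9   21.3] mean z 21.1 n 31
brass [266.4 204.3] 71 depth [585.1 149.3  79.8] mean z 80.0 n 37
brass [450.1 262.1] 68 depth [ 396.8 -419.7   19.1] mean z 18.9 n 34
brass [265.6 267.7] 74 depth [389.2 153.   79.9] mean z 79.8 n 40
t 13.78 tcp [489.  152.   85.1] jaw -91.3 w 0.50 F [-0.06  0.15 -0.11] T [-0.002  0.133 -0.004] q7 -1.19
brass [438.8 201.5] 64 depth [ 589.4 -392.9   21.3] mean z 21.2 n 31
brass [266.4 204.4] 72 depth [584.8 148.9  81. ] mean z 81.0 n 38
brass [450.1 262.2] 67 depth [ 396.7 -419.7   17.9] mean z 19.2 n 34
brass [265.6 267.7] 73 depth [389.4 153.1  77.2] mean z 78.0 n 39
t 13.83 tcp [489.  152.   85.1] jaw -91.3 w 0.50 F [-0.13 -0.56  0.11] T [-0.033  0.175  0.019] q7 -1.19
```

Both brass ends read about 80 high, so it looks level. I'll back off and measure again.

```bash
python3 -m jog '[0,0,-0.1,0,0,0,0,-0.3,0,0,0,0,-0.5,0,0,0,0,-0.6,0,0,0,0,-0.6,0,0,0,0,-0.6,0,0]'
for i in 1 2 3; do python3 tilt.py | grep -v -- -39; done; python3 -c "
from h import *
s=grab('scene');save(s,'t10.png',(250,160,500,360),3)"
```

```text
time: 14.33
ee_pos: [489.1, 152.4, 175.5]
orientation: [-3.14, 0.034, -0.002]
wrist_force: [-0.7, 1.1, -0.8]
width: 0.503
brass [ 12.9 210.9] 22 depth [nan nan nan] mean z nan n 0
brass [197.7 266.9] 71 depth [nan nan nan] mean z nan n 0
brass [450.2 262.1] 67 depth [ 396.9 -419.5   20.6] mean z 20.4 n 34
brass [266.  267.8] 66 depth [389.  152.6  80.8] mean z 81.1 n 35
t 14.38 tcp [488.4 152.4 174.6] jaw -91.2 w 0.50 F [ 0.59 -1.24  0.62] T [ 0.053  0.165 -0.018] q7 -1.32
brass [197.7 266.6] 75 depth [411.9 369.2  15.1] mean z 16.2 n 4
brass [450.1 262.2] 66 depth [ 396.6 -420.8   20.2] mean z 20.0 n 32
brass [265.9 267.6] 72 depth [389.5 152.3  79.8] mean z 79.3 n 41
t 14.43 tcp [488.  152.2 174.2] jaw -91.3 w 0.50 F [-0.4   0.39 -0.16] T [ 0.012  0.154 -0.009] q7 -1.32
brass [197.8 266.7] 72 depth [417.6 366.6  22.5] mean z 22.5 n 2
brass [450.1 262.2] 67 depth [ 396.8 -420.3   20.1] mean z 20.1 n 34
brass [265.7 267.7] 73 depth [389.4 152.5  81.1] mean z 80.0 n 39
t 14.48 tcp [488.  152.1 174. ] jaw -91.3 w 0.50 F [ 0.15  0.1  -0.26] T [-0.022  0.196  0.021] q7 -1.32
  return np.nanmean(a, axis, out=out, keepdims=keepdims)
tilt.py:9: RuntimeWarning: Mean of empty slice
  print("brass",ce[i].round(1),st[i,4],"depth",np.nanmedian(W[mm],0).round(1),"mean z %.1f"%np.nanmean(W[mm][:,2]),"n",mm.sum())
```

View pics/t10.png

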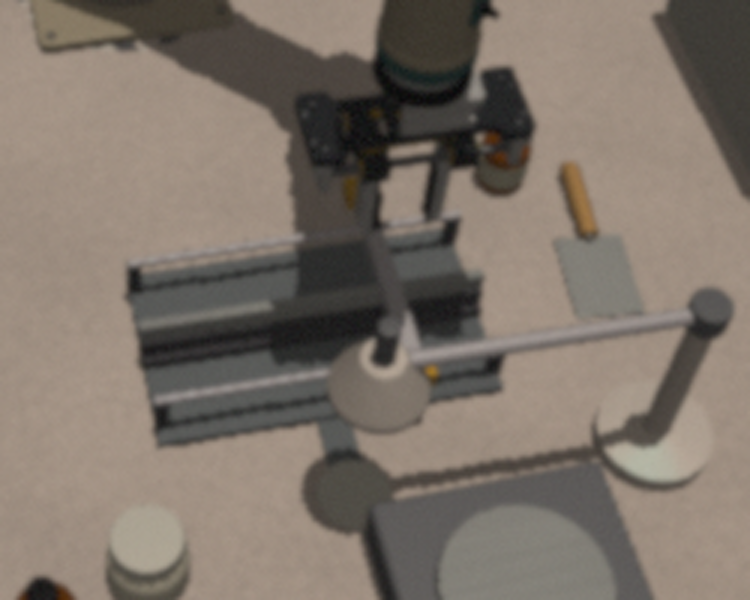

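```bash
python3 -m jog '[0.4,0,-0.1,-0.785,0,0.4,0,-0.1,-0.785,0,0.4,0,-0.1,-0.785,0,0.4,0,-0.1,-0.785,0,0.4,0,-0.1,-0.785,0,0.4,0,-0.1,-0.785,0,0.4,0,-0.1,-0.785,0,0.4,0,-0.1,-0.785,0]'
python3 -m jog '[0,0,0,-0.285,0.5,0,0,0,-0.285,0.5,0,0,0,-0.285,0.5,0,0,0,-0.285,0.5,0,0,0,-0.285,0.5,0,0,0,-0.285,0.5,0]'
python3 -c "
from h import *
plan((425,151,140,-1.3))
c=grab('top');save(c,'t11.png',(220,150,380,310),4)
W=cloud(c)
print(c['frame'][225:262,264:270].mean(2).astype(int))
"
```

```text
time: 15.2
ee_pos: [548.3, 150.5, 188.9]
orientation: [-2.769, -1.483, 0.003]
wrist_force: [-0.1, 0.6, -0.2]
width: 0.502
t 15.20 tcp [548.3 150.5 188.9] jaw -33.6 w 0.50 F [-0.07  0.59 -0.2 ] T [-0.069  0.126  0.056] q7 -0.55
[-0.452, -0.686, 0.328] turn -0.282 (32.3 deg)
[[ 57  60  62  61  58  39]
 [ 55  63  61  61  60  42]
 [ 59  60  61  61  58  38]
 [ 59  61  59  61  58  39]
 [ 56  61  61  61  56  42]
 [ 60  61  61  63  60  44]
 [ 59  60  62  62  57  38]
 [ 57  61  62  63  58  36]
 [ 56  62  62  62  52  37]
 [ 60  63  62  60  53  41]
 [ 61  61  61  62  55  47]
 [ 59  60  62  63  56  45]
 [ 58  60  62  58  53  39]
 [ 59  63  63  63  51  34]
 [ 58  61  61  60  54  31]
 [ 56  63  64  62  55  31]
 [ 58  61  63  60  52  35]
 [ 58  63  61  60  55  38]
 [ 58  61  61  59  54  37]
 [ 68  62  58  61  52  39]
 [ 92  73  63  59  56  40]
 [122  84  60  61  56  40]
 [136  93  60  59  54  39]
 [137  93  60  59  54  40]
 [139  92  60  59  52  37]
 [136  91  62  62  52  38]
 [114  76  51  51  44  35]
 [ 66  44  31  30  34  34]
 [ 28  11   7  13  28  33]
 [ 19   5   7   9  24  30]
 [ 37   6  11  16  27  33]
 [ 67  38  34  34  39  37]
 [108  71  50  53  52  43]
 [139  90  61  56  57  48]
 [142  93  60  61  53  50]
 [138  91  60  56  53  44]
 [136  93  61  62  52  42]]$: bad value
```

View pics/t11.png

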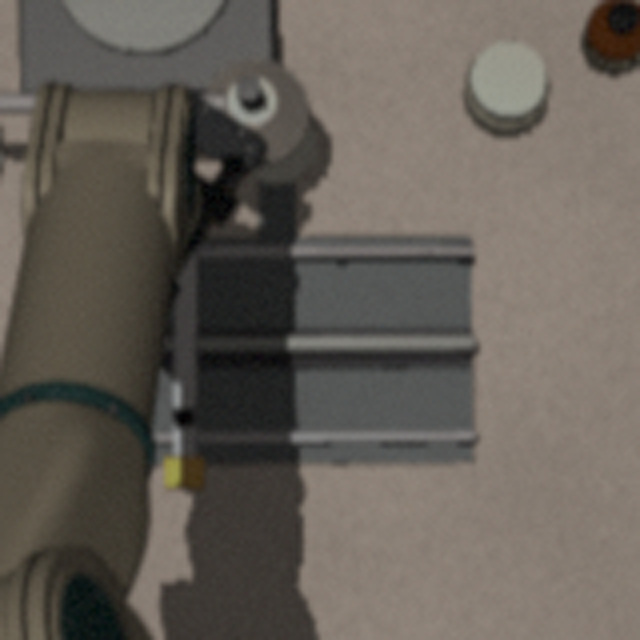

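That move went +x rather than -x because I had the sign wrong, but it's clear of the lamp. The second call was refused, so I'll retry while moving towards the tab.

```bash
python3 -m jog '[-0.45,-0.69,0,-0.28,0.5, -0.45,-0.69,0,-0.28,0.5, -0.45,-0.69,0,-0.28,0.5, -0.45,-0.69,0,-0.28,0.5, -0.45,-0.69,0,-0.28,0.5, -0.45,-0.69,0,-0.28,0.5, -0.45,-0.69,0,-0.28,0.5]'
python3 -c "
from h import *
c=grab('top')
print(plane(c,266,254,115))
plan((425,151,140,-1.3))
c=grab('scene');save(c,'t12.png',(280,140,440,300),4)
"
```

```text
time: 15.83
ee_pos: [425.3, 152.4, 189.8]
orientation: [-2.262, -2.18, 0.001]
wrist_force: [0.2, -0.2, 0.2]
width: 0.249
[429.07201792 148.77355249 115.        ]
t 15.88 tcp [425.5 152.4 189.8] jaw -2.1 w 0.25 F [-0.09  0.08  0.34] T [-0.064 -0.02  -0.014] q7 -0.18
[-0.009, -0.003, 0.332] turn -0.007 (0.8 deg)
```

View pics/t12.png

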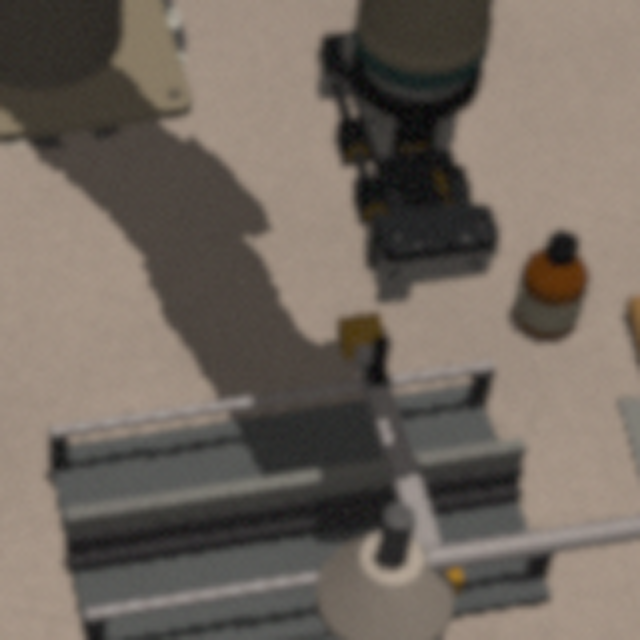

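```bash
python3 -m jog '[-0.009,0.008,0.2,0,0.5,-0.009,0.008,0.35,0,0.5,-0.009,0.008,0.45,0,0.5,-0.009,0.008,0.53,0,0.5,-0.009,0.008,0.53,0,0.5,-0.009,0.008,0.53,0,0.5]'
python3 -c "
from h import *
plan((425,151,110,-1.3))
c=grab('scene');save(c,'t13.png',(280,140,440,300),4)
"
```

```text
time: 16.43
ee_pos: [426.4, 150.8, 110.1]
orientation: [-2.259, -2.182, 0.003]
wrist_force: [0.2, 0.4, 1.0]
width: 0.251
t 16.43 tcp [426.4 150.8 110.1] jaw -2.0 w 0.25 F [0.24 0.37 0.98] T [-0.067  0.032 -0.022] q7 -0.10
[0.001, -0.009, 0.001] turn -0.006 (0.7 deg)
```

View pics/t13.png

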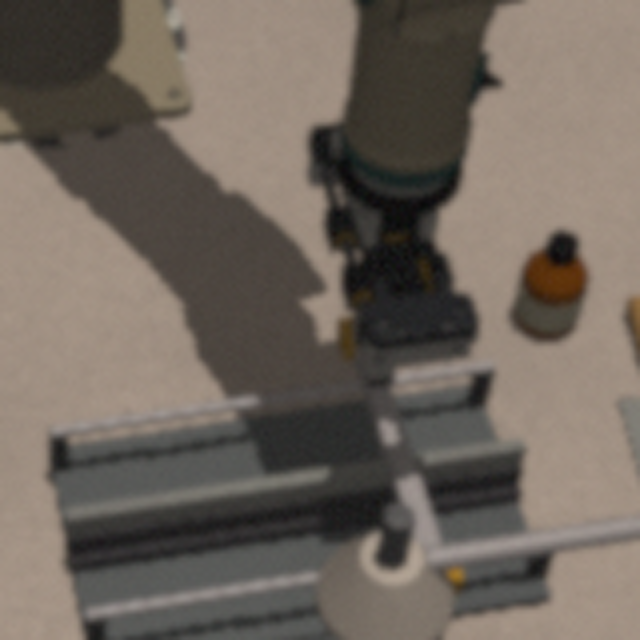

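```bash
python3 -m jog '[0,0,0,0,0.75,0,0,0,0,0.75,0,0,0,0,0.75,0,0,0,0,0.75,0,0,0,0,0.75]' 5
python3 -c "
from h import *
plan((491,149.5,110,-1.3))
"
```

```text
time: 16.9
ee_pos: [426.7, 151.3, 111.0]
orientation: [2.258, 2.184, 0.001]
wrist_force: [0.3, -0.1, 0.2]
width: 0.126
t 16.90 tcp [426.7 151.3 111. ] jaw -1.9 w 0.13 F [ 0.31 -0.12  0.22] T [-0.083 -0.061  0.035] q7 -0.10
[0.002, 0.429, 0.007] turn -0.005 (0.6 deg)
```

```bash
python3 -m jog '[0,0.02,0.003,0,0.75,0,0.045,0.003,0,0.75,0,0.07,0.003,0,0.75,0,0.095,0.003,0,0.75,0,0.12,0.003,0,0.75,0,0.145,0.003,0,0.75,0,0.17,0.003,0,0.75,0,0.2,0.003,0,0.75]'
python3 -m jog '[0,0.03,0.003,0,0.75,0,0.06,0.003,0,0.75,0,0.09,0.003,0,0.75,0,0.12,0.003,0,0.75,0,0.15,0.003,0,0.75,0,0.18,0.003,0,0.75,0,0.205,0.003,0,0.75,0,0.225,0.003,0,0.75]'
python3 -m jog '[0,0,0,0,0.75,0,0,0,0,0.75]'
python3 -c "
from h import *
plan((491,149.5,110,-1.3))
s=grab('scene');save(s,'t14.png',(280,140,440,300),4)
"
python3 tilt.py
```

```text
time: 17.57
ee_pos: [456.7, 150.2, 110.1]
orientation: [-2.258, -2.184, 0.0]
wrist_force: [-0.7, 0.1, 0.6]
width: 0.125
time: 18.23
ee_pos: [490.7, 149.1, 109.7]
orientation: [2.258, 2.184, 0.0]
wrist_force: [0.0, -0.1, -0.7]
width: 0.124
time: 18.4
ee_pos: [490.3, 149.0, 109.7]
orientation: [2.258, 2.184, -0.0]
wrist_force: [0.5, -0.7, 0.0]
width: 0.128
t 18.40 tcp [490.3 149.  109.7] jaw -1.9 w 0.13 F [ 0.49 -0.69  0.02] T [-0.1    0.045 -0.028] q7 -0.08
[0.004, 0.005, -0.002] turn -0.005 (0.6 deg)
brass [438.8 201.5] 64 depth [ 589.  -394.4   21.7] mean z 21.3 n 31
brass [197.7 268.2] 85 depth [378.8 370.9  17.6] mean z 17.6 n 1
brass [450.1 262.2] 67 depth [ 396.8 -419.6   19.9] mean z 19.7 n 34
brass [268.5 268.4] 27 depth [386.  143.5  79.9] mean z 80.3 n 7
t 18.50 tcp [490.  149.  109.7] jaw -1.9 w 0.12 F [ 0.6  -0.22  0.11] T [-0.051  0.074 -0.033] q7 -0.08
```

View pics/t14.png

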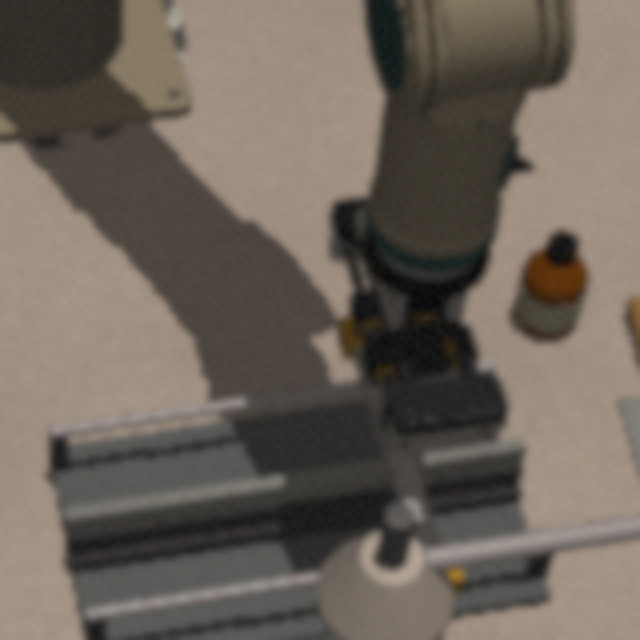

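```bash
python3 -m jog '[0,0,0,0,0.5,0,0,0,0,0.5,0,0,0,0,0.5,0,0,-0.2,0,0.5,0,0,-0.5,0,0.5,0,0,-0.8,0,0.5,0,0,-0.8,0,0.5,0,0,-0.8,0,0.5]'
python3 -c "
from h import *
plan((493,-100,220,97.7))"
python3 -m jog '[-1,0,0,0.4,0,-1,0,0,0.4,0,-1,0,0,0.4,0,-1,0,0,0.4,0,-1,0,0,0.4,0,-1,0,0,0.4,0,-1,0,0,0.4,0]'
python3 -c "
from h import *
plan((493,-300,220,97.7))"
```

```text
time: 19.17
ee_pos: [492.1, 149.7, 232.6]
orientation: [2.256, 2.183, 0.01]
wrist_force: [0.3, -0.5, -0.1]
width: 0.25
t 19.17 tcp [492.1 149.7 232.6] jaw -1.9 w 0.25 F [ 0.32 -0.55 -0.13] T [-0.047  0.045 -0.011] q7 -0.16
[-1.664, 0.06, 0.079] turn 0.702 (-80.4 deg)
time: 19.75
ee_pos: [483.9, -1.6, 228.0]
orientation: [-2.934, -1.121, 0.005]
wrist_force: [0.0, 0.4, 0.3]
width: 0.497
t 19.75 tcp [483.9  -1.6 228. ] jaw -48.2 w 0.50 F [0.04 0.38 0.26] T [0.005 0.13  0.012] q7 -0.52
[-1.282, 1.523, 0.055] turn 0.298 (-34.1 deg)
```

```bash
python3 -m jog '[-0.8,0.95,0,0.298,0,-0.8,0.95,0,0.298,0,-0.8,0.95,0,0.298,0,-0.8,0.95,0,0.298,0,-0.8,0.95,0,0.298,0,-0.8,0.95,0,0.298,0,-0.8,0.95,0,0.298,0]'
python3 -c "
from h import *
plan((493,-407,140,97.7))
c=grab('top');save(c,'t15.png',(210,150,410,300),4)
s=grab('scene');save(s,'t16.png',(250,160,450,310),4)"; for i in 1 2 3; do python3 tilt.py; done
```

```text
time: 20.33
ee_pos: [491.0, -187.7, 228.0]
orientation: [-3.133, -0.22, 0.005]
wrist_force: [0.5, 0.8, 0.4]
width: 0.501
t 20.33 tcp [ 491.  -187.7  228. ] jaw -82.0 w 0.50 F [0.46 0.83 0.43] T [ 0.066  0.173 -0.054] q7 -0.63
[-0.189, 1.45, 0.586] turn 0.003 (-0.3 deg)
brass [438.8 201.5] 64 depth [ 588.2 -392.7   21.6] mean z 22.4 n 31
brass [266.4 204.3] 70 depth [584.6 148.7  80.9] mean z 81.5 n 37
brass [197.7 267.8] 84 depth [432.4 371.2  14.4] mean z 14.4 n 1
brass [450.1 262.1] 66 depth [ 396.8 -420.3   18. ] mean z 18.4 n 34
brass [266.  267.7] 71 depth [389.2 152.8  79.6] mean z 79.5 n 37
t 20.48 tcp [ 492.  -185.   228.6] jaw -81.7 w 0.50 F [ 0.4  -0.13  0.03] T [-0.02   0.141 -0.038] q7 -0.63
brass [438.8 201.5] 64 depth [ 590.7 -393.8   20.3] mean z 19.6 n 31
brass [266.3 204.3] 70 depth [584.8 148.9  80.1] mean z 80.6 n 36
brass [197.6 268.2] 84 depth [388.4 373.1  17.2] mean z 19.1 n 6
brass [450.1 262.2] 67 depth [ 396.7 -420.    18.7] mean z 19.3 n 34
brass [266.  267.7] 72 depth [389.1 152.6  80.3] mean z 80.0 n 37
t 20.53 tcp [ 492.2 -185.   228.9] jaw -81.7 w 0.50 F [-0.73  0.69  0.09] T [-0.009  0.188  0.112] q7 -0.63
brass [438.8 201.5] 64 depth [ 589.6 -393.3   20.6] mean z 21.1 n 31
brass [266.4 204.3] 71 depth [585.2 149.2  79.6] mean z 79.9 n 38
brass [198.2 264.1] 53 depth [422.1 365.8  26.5] mean z 26.5 n 1
brass [450.1 262.2] 67 depth [ 396.5 -419.8   21.6] mean z 21.4 n 32
brass [266.  267.6] 74 depth [389.3 152.6  82.1] mean z 81.8 n 38
brass [197.1 277.1] 22 depth [371.  371.   17.4] mean z 17.4 n 2
t 20.58 tcp [ 492.3 -185.2  229.2] jaw -81.7 w 0.50 F [ 0.2  -0.5  -0.44] T [ 0.035  0.071 -0.057] q7 -0.63
```

View pics/t15.png

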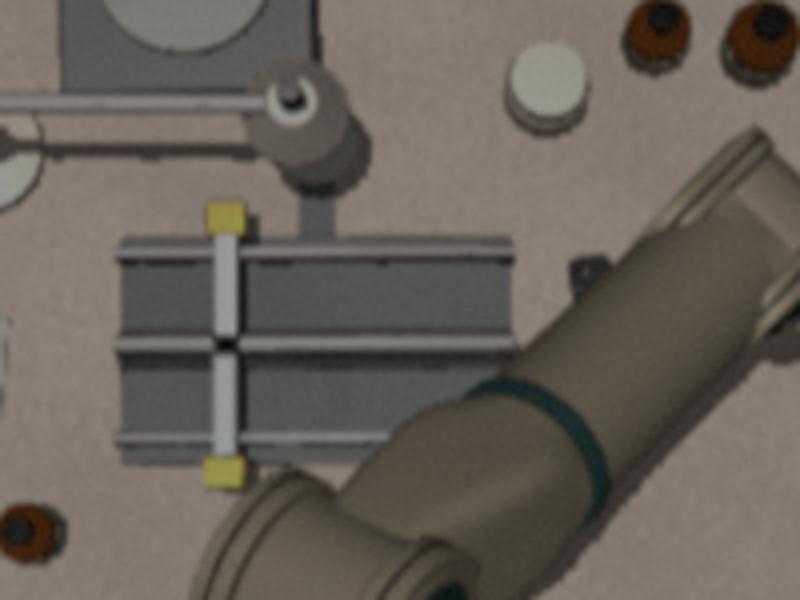

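View pics/t16.png

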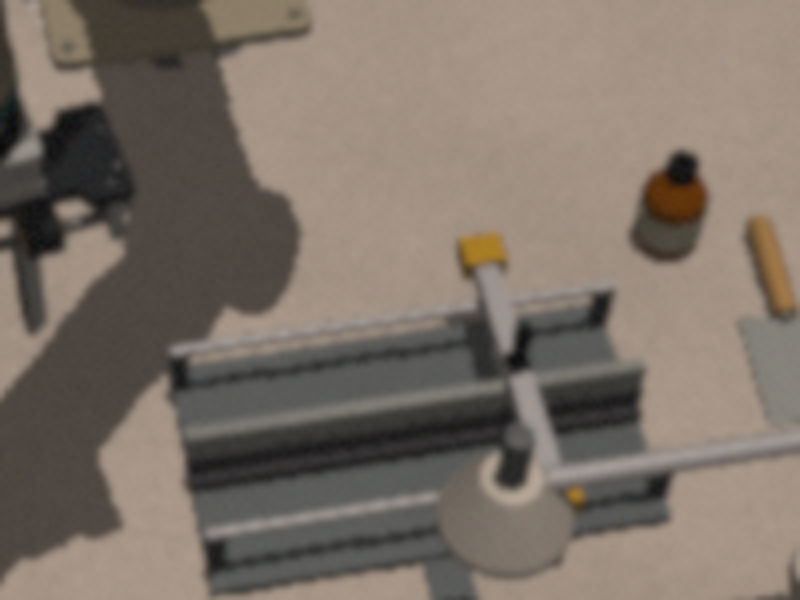

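Beam 1 is level: both brass ends are at 80, and its tab at crop (225,343) lines up with the edge at crop row 344. Now to beam 2.

```bash
python3 -m jog '[-0.1,0.75,0,0,0,-0.1,0.75,0,0,0,-0.1,0.75,0,0,0,-0.1,0.75,0,0,0,-0.1,0.75,0,0,0]'
python3 -c "
from h import *
plan((493,-407,137,97.8))"
```

```text
time: 21.0
ee_pos: [492.9, -301.4, 229.6]
orientation: [3.134, 0.22, -0.0]
wrist_force: [-0.2, 0.3, -0.6]
width: 0.498
t 21.00 tcp [ 492.9 -301.4  229.6] jaw -82.0 w 0.50 F [-0.21  0.27 -0.64] T [0.003 0.107 0.065] q7 -0.46
[-0.098, 0.697, 0.618] turn 0.002 (-0.2 deg)
```

```bash
python3 -m jog '[-0.1,0.7,0,0,0,-0.1,0.7,0.2,0,0,-0.1,0.7,0.62,0,0,-0.1,0.7,0.62,0,0,-0.1,0.7,0.62,0,0,-0.1,0.7,0.62,0,0,-0.1,0.7,0.62,0,0]'
python3 tq.py; python3 -c "
from h import *
plan((493,-407,25.5,97.8))
s=grab('scene');save(s,'t17.png',(100,180,400,380),2.6)"
```

```text
time: 21.58
ee_pos: [494.8, -404.9, 138.1]
orientation: [-3.133, -0.226, -0.002]
wrist_force: [-0.7, -0.1, 0.3]
width: 0.502
F [-0.13 -0.19  0.23] T [-0.023  0.148  0.002] sd [0.34 0.31 0.44] [0.026 0.03  0.03 ]
t 22.28 tcp [ 493.2 -406.6  136.7] jaw -81.9 w 0.50 F [ 0.07 -0.65 -0.08] T [0.016 0.114 0.053] q7 -0.28
[-0.002, 0.003, 0.741] turn 0.003 (-0.3 deg)
```

View pics/t17.png

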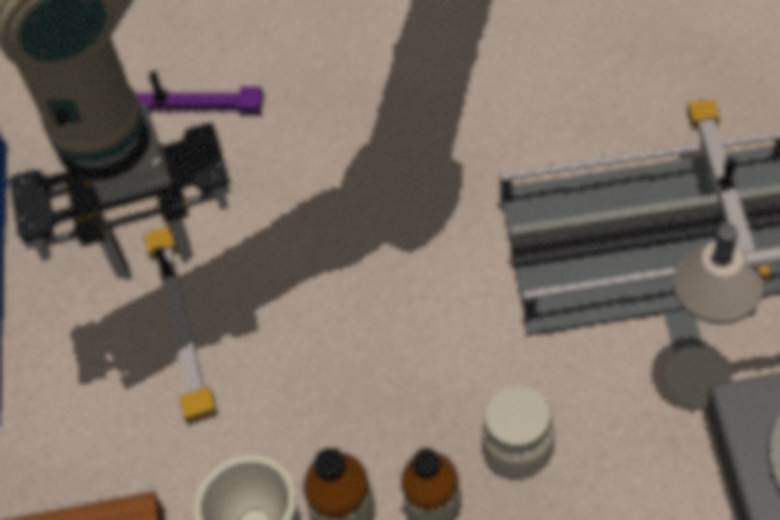

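The fingers are aligned over beam 2, which hasn't moved. Gripping and lifting.

```bash
python3 -m jog '[0,0,0.3,0,0,0,0,0.6,0,0,0,0,0.735,0,0,0,0,0.735,0,0,0,0,0.735,0,0,0,0,0.735,0,0,0,0,0.735,0,1,0,0,0.735,0,1]' 40
python3 -m jog '[0,0,0,0,1,0,0,0,0,1,0,0,0,0,1,0,0,0,0,1,0,0,0,0,1,0,0,0,0,1,0,0,0,0,1]'
python3 -m jog '[0,0,-0.15,0,1,0,0,-0.3,0,1,0,0,-0.5,0,1,0,0,-0.7,0,1,0,0,-0.74,0,1,0,0,-0.74,0,1,0,0,-0.74,0,1]'
python3 tq.py
python3 -c "
from h import *
plan((488,20,160,88.7))
s=grab('scene');save(s,'t18.png',(100,180,400,380),2.6)"
```

```text
time: 23.0
ee_pos: [493.5, -406.7, 26.8]
orientation: [3.133, 0.223, 0.001]
wrist_force: [-0.6, 0.3, 0.4]
width: 0.396
time: 23.58
ee_pos: [493.5, -406.8, 26.7]
orientation: [3.133, 0.222, 0.001]
wrist_force: [0.3, -1.2, 1.0]
width: 0.166
time: 24.17
ee_pos: [492.9, -405.4, 136.1]
orientation: [-3.132, -0.223, 0.002]
wrist_force: [-0.6, 0.2, -3.9]
width: 0.163
F [ 0.07  0.16 -3.53] T [-0.014  0.127  0.   ] sd [0.33 0.32 0.42] [0.023 0.025 0.028]
t 24.87 tcp [ 493.3 -406.5  137.5] jaw -81.9 w 0.17 F [-0.01 -0.03 -3.07] T [-0.014  0.142  0.011] q7 -0.28
[0.367, -2.82, -0.15] turn 0.082 (-9.4 deg)
```

View pics/t18.png

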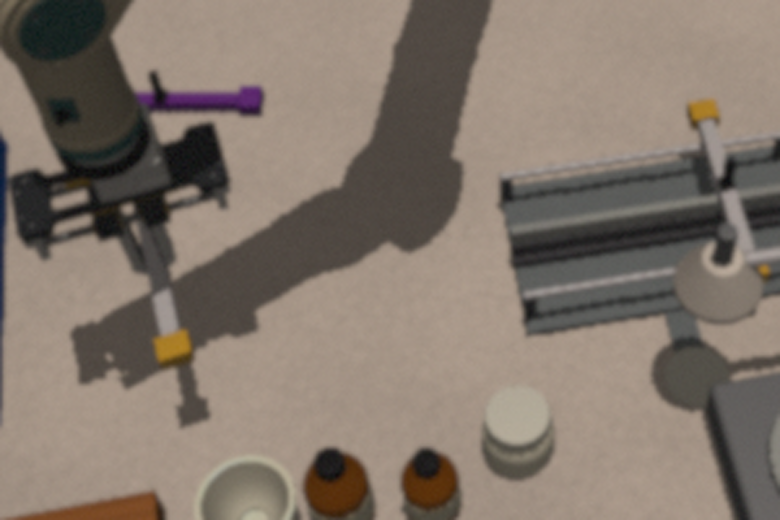

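```bash
python3 -m jog '[0.05,-0.3,-0.1,0,1,0.12,-0.94,-0.15,0.082,1,0.12,-0.94,-0.15,0.082,1,0.12,-0.94,-0.15,0.082,1,0.12,-0.94,-0.15,0.082,1,0.12,-0.94,-0.15,0.082,1]'
python3 -c "
from h import *
plan((489,20,160,88.7))"
python3 -m jog '[0,-0.9,0,0,1,0,-0.9,0,0,1,0,-0.9,0,0,1,0,-0.9,0,0,1,0,-0.9,0,0,1]'
python3 -c "
from h import *
plan((490,20,115,88.7))"
```

```text
time: 25.42
ee_pos: [492.0, -263.1, 160.3]
orientation: [-3.141, 0.03, -0.001]
wrist_force: [0.0, -0.3, -3.5]
width: 0.164
t 25.42 tcp [ 492.  -263.1  160.3] jaw -91.1 w 0.16 F [ 0.02 -0.31 -3.53] T [-0.089  0.111 -0.018] q7 -0.56
[-0.056, -1.886, 0.002] turn 0.002 (-0.2 deg)
time: 25.83
ee_pos: [494.8, -126.3, 159.6]
orientation: [-3.139, 0.027, 0.001]
wrist_force: [-0.0, -1.0, -3.4]
width: 0.17
t 25.83 tcp [ 494.8 -126.3  159.6] jaw -91.0 w 0.17 F [-0.   -0.98 -3.38] T [-0.037  0.069 -0.005] q7 -0.75
[-0.049, -0.974, 0.299] turn 0.003 (-0.3 deg)
```

```bash
python3 -m jog '[-0.05,-0.97,0,0,1,-0.05,-0.97,0,0,1,-0.05,-0.97,0,0,1,-0.05,-0.97,0.15,0,1,-0.05,-0.97,0.3,0,1,-0.05,-0.97,0.3,0,1,-0.05,-0.97,0.3,0,1]'
python3 -m jog '[0,0,0,0,1,0,0,0,0,1]'
python3 -c "
from h import *
plan((490,20,87,88.7))"
```

```text
time: 26.42
ee_pos: [490.3, 13.5, 114.9]
orientation: [3.139, -0.04, -0.0]
wrist_force: [0.2, -0.5, -2.0]
width: 0.164
time: 26.58
ee_pos: [491.3, 13.8, 116.2]
orientation: [3.14, -0.04, 0.004]
wrist_force: [0.6, 0.0, -3.3]
width: 0.163
t 26.58 tcp [491.3  13.8 116.2] jaw -91.5 w 0.16 F [ 0.57  0.03 -3.3 ] T [-0.01   0.167 -0.056] q7 -0.93
[-0.01, -0.041, 0.195] turn -0.001 (0.2 deg)
```

```bash
python3 -m jog '[-0.01,-0.04,0.08,0,1,-0.01,-0.04,0.14,0,1,-0.01,-0.04,0.17,0,1,-0.01,-0.04,0.185,0,1,-0.01,-0.04,0.195,0,1,-0.01,-0.04,0.195,0,1]'
python3 -m jog '[0,0,0,0,1,0,0,0,0,0.6,0,0,0,0,0.3,0,0,0,0,0,0,0,0,0,0,0,0,0,0,0]'
python3 tilt.py;python3 tilt.py
```

```text
time: 27.08
ee_pos: [488.6, 21.5, 86.6]
orientation: [-3.141, 0.037, -0.0]
wrist_force: [-1.8, 0.3, 4.6]
width: 0.165
time: 27.58
ee_pos: [488.8, 22.2, 85.7]
orientation: [3.141, -0.035, 0.0]
wrist_force: [-0.6, -0.3, -0.3]
width: 0.452
brass [266.4 204.3] 70 depth [584.6 148.6  81.5] mean z 81.1 n 37
brass [308.8 267.1] 75 depth [389.3  22.2  72.3] mean z 73.0 n 40
t 27.63 tcp [488.7  22.2  85.7] jaw -91.3 w 0.48 F [ 0.04  0.57 -0.26] T [0.058 0.124 0.022] q7 -0.89
brass [266.4 204.4] 72 depth [584.9 148.8  79.4] mean z 79.4 n 38
brass [198.1 258.2] 21 depth [425.2 368.8  26.6] mean z 26.6 n 1
brass [308.7 267.1] 77 depth [389.1  22.2  75.8] mean z 76.2 n 42
t 27.68 tcp [488.7  22.3  85.7] jaw -91.3 w 0.49 F [ 0.3   1.05 -0.61] T [-0.039  0.139 -0.009] q7 -0.89
```

```bash
for i in 1 2 3; do python3 tilt.py | grep 308; done
python3 -m jog '[0,0,0,0,1,0,0,0,0,1,0,0,0,0,1,0,0,0,0,1,0,0,0,0,1,0,0,0,0,1]' 20
python3 -m jog '[0.013,0,-0.01,0,1,0.027,0,-0.01,0,1,0.04,0,-0.01,0,1,0.052,0,-0.01,0,1,0.052,0,-0.01,0,1,0.052,0,-0.01,0,1]'
python3 -m jog '[0,0,0,0,1,0,0,0,0,0.6,0,0,0,0,0.3,0,0,0,0,0,0,0,0,0,0,0,0,0,0,0]'
for i in 1 2 3 4; do python3 tilt.py|grep -e t -e '3[01].\.'; done
```

```text
brass [308.8 267.1] 75 depth [389.2  22.1  72.9] mean z 74.3 n 41
brass [308.7 267.1] 77 depth [389.2  22.3  72.5] mean z 72.9 n 42
brass [308.8 267.1] 76 depth [389.3  22.2  73.8] mean z 74.2 n 42
time: 28.33
ee_pos: [488.6, 22.0, 85.7]
orientation: [3.141, -0.035, 0.0]
wrist_force: [0.4, 0.5, 0.3]
width: 0.171
time: 28.83
ee_pos: [496.4, 22.1, 87.1]
orientation: [3.141, -0.035, -0.0]
wrist_force: [-0.8, -0.5, -2.9]
width: 0.166
time: 29.33
ee_pos: [496.5, 22.0, 87.4]
orientation: [-3.141, 0.035, -0.001]
wrist_force: [0.1, -0.1, -0.1]
width: 0.446
brass [266.4 204.3] 71 depth [584.9 148.8  79.3] mean z 80.0 n 37
brass [308.6 264.3] 76 depth [397.9  21.9  79.9] mean z 80.2 n 43
t 29.38 tcp [496.5  22.   87.3] jaw -91.3 w 0.48 F [0.22 0.66 0.32] T [0.025 0.157 0.01 ] q7 -0.90
brass [266.4 204.3] 71 depth [584.8 149.   79.8] mean z 79.7 n 37
brass [308.5 264.4] 78 depth [397.7  24.7  78.8] mean z 78.6 n 46
t 29.43 tcp [496.4  22.   87.3] jaw -91.3 w 0.49 F [-0.19 -0.26  0.06] T [-0.031  0.137  0.063] q7 -0.90
brass [ 43.3 187.3] 21 depth [nan nan nan] mean z nan n 0
brass [266.4 204.4] 72 depth [584.2 148.7  81.2] mean z 80.1 n 38
brass [308.5 264.3] 76 depth [398.1  23.4  77.3] mean z 76.9 n 44
t 29.48 tcp [496.4  22.   87.3] jaw -91.3 w 0.50 F [ 0.49  0.64 -0.81] T [-0.002  0.061  0.02 ] q7 -0.90
brass [266.4 204.3] 70 depth [584.4 148.8  80.6] mean z 80.7 n 37
brass [308.5 264.3] 76 depth [398.1  22.2  76. ] mean z 76.4 n 43
t 29.53 tcp [496.4  22.   87.2] jaw -91.3 w 0.50 F [ 0.31 -0.72 -0.25] T [ 0.034  0.176 -0.051] q7 -0.90
  return np.nanmean(a, axis, out=out, keepdims=keepdims)
tilt.py:9: RuntimeWarning: Mean of empty slice
  print("brass",ce[i].round(1),st[i,4],"depth",np.nanmedian(W[mm],0).round(1),"mean z %.1f"%np.nanmean(W[mm][:,2]),"n",mm.sum())
  return np.nanmean(a, axis, out=out, keepdims=keepdims)
tilt.py:9: RuntimeWarning: Mean of empty slice
  print("brass",ce[i].round(1),st[i,4],"depth",np.nanmedian(W[mm],0).round(1),"mean z %.1f"%np.nanmean(W[mm][:,2]),"n",mm.sum())
```

```bash
for i in 1 2 3 4 5 6; do python3 tilt.py 2>/dev/null|grep -e '30.\.'; done; python3 -c "
from h import *
s=grab('scene');save(s,'t19.png',(250,160,450,310),4)"
```

```text
brass [308.5 264.4] 78 depth [397.9  23.4  76. ] mean z 75.6 n 46
brass [308.5 264.4] 78 depth [397.8  23.4  76.4] mean z 76.6 n 46
brass [308.5 264.4] 78 depth [397.9  23.4  79.2] mean z 78.7 n 46
brass [308.5 264.4] 77 depth [397.9  21.9  80.7] mean z 80.3 n 44
brass [308.6 264.2] 75 depth [397.9  21.9  83.8] mean z 83.3 n 42
brass [308.5 263.6] 77 depth [397.8  24.7  83.9] mean z 84.8 n 43
```

View pics/t19.png

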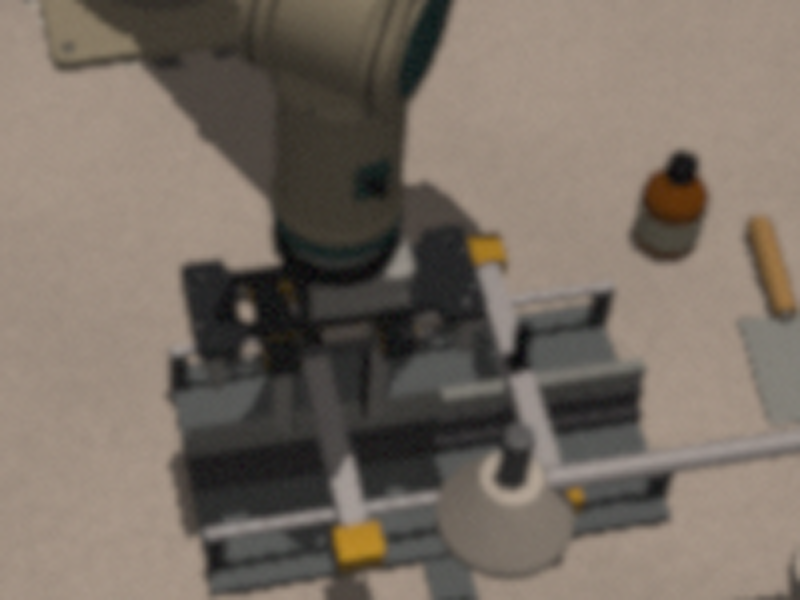

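It's still rocking. I'll lift the hand away while it settles.

```bash
python3 -m jog '[0,0,-0.1,0,0,0,0,-0.4,0,0,0,0,-0.7,0,0,0,0,-0.7,0,0,0,0,-0.7,0,0]'
python3 -m jog '[-0.4,0,0,-0.5,0.4,-0.4,0,0,-0.5,0.4,-0.4,0,0,-0.5,0.4,-0.4,0,0,-0.5,0.4,-0.4,0,0,-0.5,0.4,-0.4,0,0,-0.5,0.4,-0.4,0,0,-0.5,0.4,-0.4,0,0,-0.5,0.4]'
for i in 1 2 3 4 5 6; do python3 tilt.py 2>/dev/null|grep -e '30.\.' -e tcp; done; python3 -c "
from h import *
c=grab('top');save(c,'t20.png',(210,150,410,300),4)"
```

```text
time: 30.3
ee_pos: [498.2, 22.0, 194.7]
orientation: [-3.141, 0.034, -0.009]
wrist_force: [-0.3, -0.3, -0.7]
width: 0.499
time: 30.97
ee_pos: [435.3, 23.7, 191.0]
orientation: [-2.767, -1.484, 0.004]
wrist_force: [0.2, -0.1, -0.0]
width: 0.298
brass [308.4 200.4] 69 depth [594.6  20.2  79.5] mean z 79.5 n 36
t 31.02 tcp [435.2  23.7 191.1] jaw -33.3 w 0.30 F [-0.28 -0.05  0.71] T [-0.064  0.153  0.055] q7 -0.29
brass [308.5 200.4] 69 depth [593.9  18.8  75.9] mean z 76.1 n 36
t 31.07 tcp [435.4  23.6 191.2] jaw -33.9 w 0.30 F [0.36 0.35 0.03] T [-0.033  0.136 -0.016] q7 -0.30
brass [308.3 200.6] 67 depth [592.6  20.4  75.5] mean z 75.5 n 31
t 31.12 tcp [435.6  23.5 191.3] jaw -34.2 w 0.30 F [-0.13 -0.37  0.04] T [-0.051  0.139  0.034] q7 -0.31
brass [308.3 200.6] 64 depth [592.6  20.3  75.9] mean z 75.8 n 30
t 31.17 tcp [435.7  23.4 191.4] jaw -34.2 w 0.30 F [-0.08 -0.05 -0.04] T [-0.096  0.067  0.025] q7 -0.31
brass [308.4 200.6] 64 depth [592.7  20.4  75.1] mean z 74.4 n 30
t 31.22 tcp [435.8  23.4 191.6] jaw -34.2 w 0.30 F [0.39 1.04 0.39] T [-0.099  0.081  0.029] q7 -0.31
brass [308.4 200.5] 67 depth [593.3  18.9  77.5] mean z 77.1 n 32
t 31.27 tcp [436.   23.4 191.7] jaw -34.1 w 0.30 F [ 0.2  -0.77  0.35] T [-0.065  0.147 -0.053] q7 -0.31
```

View pics/t20.png

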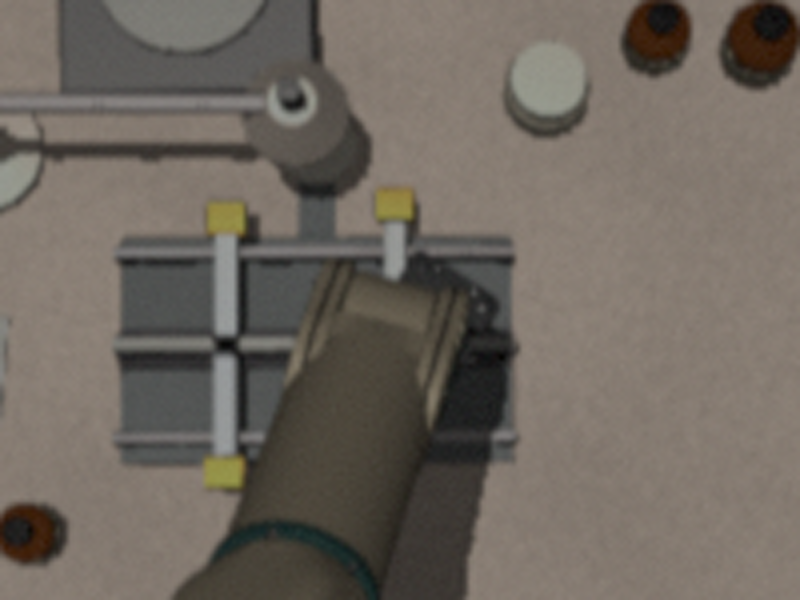

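```bash
python3 -m jog '[0,0,0,-0.28,0.4,0,0,0,-0.28,0.4,0,0,0,-0.28,0.4,0,0,0,-0.28,0.4,0,0,0,-0.28,0.4,0,0,0,-0.28,0.4,0,0,0,-0.28,0.4,0,0,0,-0.28,0.4]'
for i in `seq 12`; do python3 tilt.py 2>/dev/null|grep -e '30.\.' ; done
```

```text
time: 31.98
ee_pos: [436.3, 23.4, 192.1]
orientation: [-2.26, -2.182, 0.0]
wrist_force: [-0.1, -0.3, -0.3]
width: 0.297
brass [308.4 200.3] 67 depth [593.9  20.3  83.8] mean z 84.8 n 35
brass [308.3 200.4] 67 depth [594.   20.3  82.4] mean z 83.5 n 34
brass [308.4 200.4] 69 depth [593.8  20.   80.6] mean z 81.6 n 36
brass [308.4 200.5] 71 depth [594.2  20.3  77.6] mean z 77.8 n 37
brass [308.5 200.5] 67 depth [594.4  20.1  79.5] mean z 77.9 n 34
brass [308.4 200.7] 62 depth [593.4  20.3  77.5] mean z 75.3 n 30
brass [308.4 200.5] 66 depth [592.2  20.3  78.8] mean z 78.4 n 30
brass [308.4 200.4] 70 depth [594.7  20.2  77. ] mean z 78.2 n 37
brass [308.4 200.5] 71 depth [593.7  20.2  81. ] mean z 80.7 n 37
brass [308.4 200.4] 68 depth [593.5  20.3  81.7] mean z 81.3 n 35
brass [308.3 200.4] 68 depth [593.6  20.2  83.9] mean z 84.0 n 35
brass [308.3 200.4] 68 depth [593.5  20.2  83.2] mean z 83.5 n 35
```

```bash
python3 -m jog '[0,0,0,0,0.4,0,0,0,0,0.4,0,0,0,0,0.4,0,0,0,0,0.4,0,0,0,0,0.4,0,0,0,0,0.4,0,0,0,0,0.4,0,0,0,0,0.4]'
python3 -m jog '[0,0,0,0,0.4,0,0,0,0,0.4,0,0,0,0,0.4,0,0,0,0,0.4,0,0,0,0,0.4,0,0,0,0,0.4,0,0,0,0,0.4,0,0,0,0,0.4]' >/dev/null
for i in `seq 8`; do python3 tilt.py 2>/dev/null|grep -e '30.\.' ; done
python3 -c "
from h import *
s=grab('scene');save(s,'t21.png',(250,160,450,310),4);plan((434,22,110,-1.3))"
```

```text
time: 33.25
ee_pos: [436.4, 23.4, 192.2]
orientation: [-2.258, -2.184, -0.0]
wrist_force: [0.5, 1.0, -0.7]
width: 0.303
brass [308.4 200.4] 68 depth [593.6  20.2  80.7] mean z 81.2 n 35
brass [308.4 200.4] 68 depth [593.9  20.2  83. ] mean z 83.6 n 35
brass [308.4 200.4] 68 depth [594.2  20.2  78.7] mean z 80.0 n 35
brass [308.4 200.4] 71 depth [593.7  20.1  81.2] mean z 80.0 n 37
brass [308.4 200.4] 70 depth [594.7  20.3  78.4] mean z 78.0 n 37
brass [308.5 200.5] 69 depth [594.2  20.1  79.3] mean z 79.2 n 36
brass [308.5 200.5] 72 depth [594.1  18.8  79.3] mean z 78.2 n 38
brass [308.4 200.5] 71 depth [594.   18.8  78.9] mean z 79.2 n 37
t 34.37 tcp [436.4  23.4 192.2] jaw -1.9 w 0.30 F [ 0.06  0.19 -0.32] T [-0.092  0.054 -0.039] q7 0.13
[-0.01, -0.016, 0.548] turn -0.005 (0.6 deg)
```

View pics/t21.png

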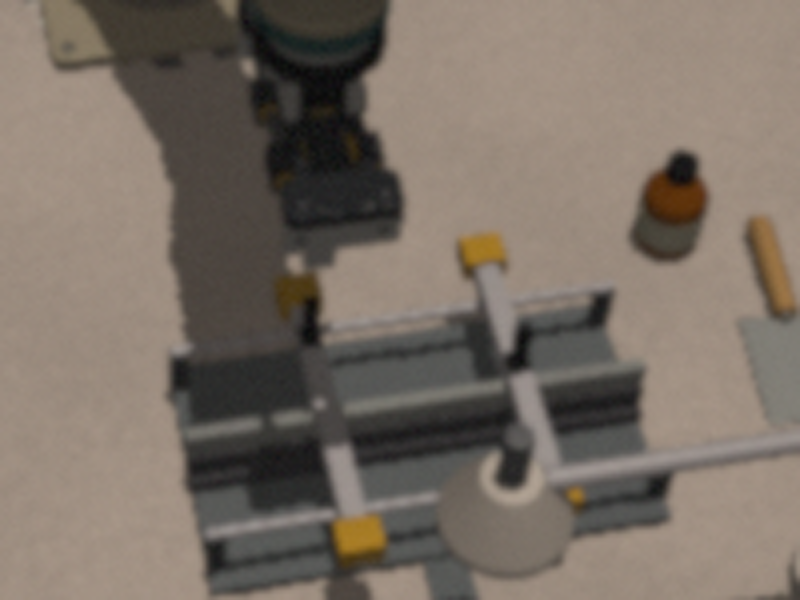

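```bash
python3 -c "
from h import *
s=grab('scene')
for v in range(234,245): print(v,[pt(s,u,v).round(0).tolist() if s['frame'][v,u].mean()<45 else 0 for u in (326,327,328)])
print(plane(s,328,234.5,118), plane(s,327.5,234,110))
plan((434,21.5,110,-1.3))"
```

```text
234 [[438.0, 20.0, 121.0], [439.0, 22.0, 121.0], [434.0, 26.0, 113.0]]
235 [[440.0, 19.0, 119.0], [441.0, 22.0, 119.0], [439.0, 25.0, 116.0]]
236 [[440.0, 20.0, 114.0], [442.0, 22.0, 117.0], [444.0, 24.0, 118.0]]
237 [[442.0, 19.0, 113.0], [439.0, 23.0, 108.0], [446.0, 24.0, 117.0]]
238 [[441.0, 20.0, 107.0], [444.0, 21.0, 111.0], [443.0, 24.0, 109.0]]
239 [[444.0, 19.0, 106.0], [442.0, 22.0, 103.0], [443.0, 25.0, 103.0]]
240 [[443.0, 19.0, 100.0], [441.0, 22.0, 98.0], [440.0, 25.0, 96.0]]
241 [[443.0, 19.0, 97.0], [444.0, 22.0, 97.0], [445.0, 24.0, 98.0]]
242 [[442.0, 20.0, 90.0], [442.0, 22.0, 90.0], [444.0, 25.0, 92.0]]
243 [[443.0, 20.0, 87.0], [445.0, 22.0, 89.0], [444.0, 25.0, 88.0]]
244 [[446.0, 19.0, 87.0], [440.0, 23.0, 78.0], [442.0, 25.0, 80.0]]
[439.02319761  25.08606465 118.        ] [431.40889571  25.62595054 110.        ]
t 34.42 tcp [436.4  23.4 192.2] jaw -1.9 w 0.30 F [-0.09 -0.52  0.59] T [-0.089  0.048  0.012] q7 0.13
[-0.013, -0.016, 0.548] turn -0.005 (0.6 deg)
```

```bash
python3 -m jog '[-0.01,0.01,0.2,0,0.4,-0.01,0.01,0.35,0,0.4,-0.01,0.01,0.45,0,0.4,-0.01,0.01,0.545,0,0.4,-0.01,0.01,0.545,0,0.4,-0.01,0.01,0.545,0,0.4]'
python3 -m jog '[0,0,0,0,0.75,0,0,0,0,0.75,0,0,0,0,0.75,0,0,0,0,0.75,0,0,0,0,0.75]' 5
python3 -c "
from h import *
plan((488,21.5,110,-1.3))
s=grab('scene');save(s,'t22.png',(250,160,450,310),4)"
python3 tilt.py 2>/dev/null|grep '30.\.'
```

```text
time: 34.92
ee_pos: [437.5, 21.7, 110.2]
orientation: [-2.257, -2.183, 0.002]
wrist_force: [0.2, -0.1, 0.1]
width: 0.303
time: 35.33
ee_pos: [438.3, 21.9, 111.0]
orientation: [2.257, 2.184, 0.002]
wrist_force: [1.1, -0.8, -1.0]
width: 0.124
t 35.33 tcp [438.3  21.9 111. ] jaw -1.9 w 0.12 F [ 1.14 -0.78 -0.98] T [-0.047  0.021 -0.004] q7 0.23
[0.008, 0.331, 0.007] turn -0.005 (0.6 deg)
brass [308.4 200.4] 69 depth [593.9  20.2  82.2] mean z 82.8 n 36
```

View pics/t22.png

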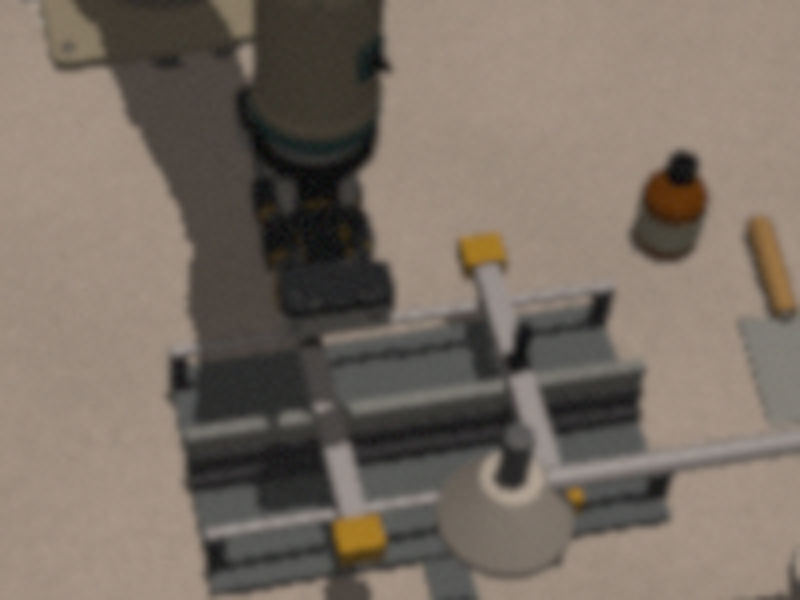

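```bash
python3 -m jog '[0,0.02,0.005,0,0.75,0,0.04,0.005,0,0.75,0,0.06,0.005,0,0.75,0,0.085,0.005,0,0.75,0,0.11,0.005,0,0.75,0,0.135,0.005,0,0.75,0,0.16,0.005,0,0.75,0,0.18,0.005,0,0.75]'
python3 -m jog '[0,0.02,0,0,0.75,0,0.04,0,0,0.75,0,0.06,0,0,0.75,0,0.08,0,0,0.75,0,0.1,0,0,0.75,0,0.12,0,0,0.75,0,0.14,0,0,0.75,0.0,0.148,0,0,0.75]'
python3 -m jog '[0,0,0,0,0.75,0,0,0,0,0.75]'
for i in `seq 3`; do python3 tilt.py 2>/dev/null|grep -e '30.\.' -e tcp; done
python3 -c "
from h import *
s=grab('scene');W=cloud(s);g=s['frame'].mean(2)
k=(W[...,0]>470)&(W[...,0]<510)&(W[...,1]>138)&(W[...,1]<162)&(W[...,2]>86)&(W[...,2]<114)&(g<50)
P=W[k];print(len(P),np.median(P,0),P.std(0))"
```

```text
time: 36.1
ee_pos: [465.4, 20.9, 109.7]
orientation: [2.258, 2.184, 0.0]
wrist_force: [-0.5, 0.3, 0.1]
width: 0.128
time: 36.77
ee_pos: [487.6, 20.1, 109.7]
orientation: [2.258, 2.184, 0.0]
wrist_force: [-1.2, 0.6, -0.1]
width: 0.126
time: 36.93
ee_pos: [487.1, 20.1, 109.7]
orientation: [2.258, 2.184, 0.0]
wrist_force: [0.3, 0.7, -0.1]
width: 0.123
brass [308.1 198.2] 22 depth [nan nan nan] mean z nan n 0
t 36.98 tcp [486.9  20.1 109.7] jaw -1.9 w 0.12 F [ 0.43 -1.25  0.33] T [-0.036  0.095 -0.008] q7 0.22
brass [308.2 198. ] 26 depth [600.7  18.7  78.9] mean z 78.6 n 6
t 37.03 tcp [486.8  20.1 109.7] jaw -1.9 w 0.12 F [0.19 0.14 0.17] T [-0.041  0.143  0.052] q7 0.22
brass [308.2 198. ] 26 depth [600.6  18.7  79.1] mean z 80.3 n 6
t 37.08 tcp [486.7  20.2 109.7] jaw -1.9 w 0.13 F [-0.15 -0.9  -0.39] T [-0.056  0.162 -0.011] q7 0.22
22 [491.87066835 150.96917273  98.39726445] [2.11074777 3.07934234 7.73494198]
```

```bash
python3 -m jog '[0,0,0,0,0.5,0,0,0,0,0.5,0,0,0,0,0.5,0,0,-0.2,0,0.5,0,0,-0.5,0,0.5,0,0,-0.8,0,0.5,0,0,-0.8,0,0.5,0,0,-0.8,0,0.5]'
python3 -m jog '[-1,-0.4,-0.2,0,0.5,-1,-0.4,-0.2,0,0.5,-1,-0.4,-0.2,0,0.5,-1,-0.4,-0.2,0,0.5,-1,-0.4,-0.2,0,0.5,-1,-0.4,-0.2,0,0.5]'
python3 -m jog '[-1,0,0,0,0.5,-1,0,0,0,0.5,-1,0,0,0,0.5,-1,0,0,0,0.5,-1,0,0,0,0.5,-1,0,0,0,0.5]'
cat > chk.py <<'E'
from h import *
import sys
c=grab('top');save(c,sys.argv[1]+'a.png',(210,150,410,300),4)
s=grab('scene');save(s,sys.argv[1]+'b.png',(250,160,450,310),4)
W=cloud(s);g=s['frame'].mean(2)
for y in(151,21):
    k=(W[...,0]>465)&(W[...,0]<515)&(abs(W[...,1]-y)<12)&(W[...,2]>86)&(W[...,2]<114)&(g<50)
    P=W[k];print("tab face",len(P),np.median(P,0).round(1),P.std(0).round(1))
    h=c["frame"].mean(2); 
    u0,v0=map(int,proj(c,(487,y,118))); print("top px",u0,v0); print(h[v0-7:v0+8,u0-1:u0+2].mean(1).astype(int), "edge col left",h[v0-7:v0+8,u0-14:u0-9].mean(1).astype(int),"right",h[v0-7:v0+8,u0+10:u0+15].mean(1).astype(int))
E
python3 chk.py t23
for i in `seq 4`; do python3 tilt.py 2>/dev/null|grep -v 'brass.*n [0-9]$'; done
```

```text
time: 37.8
ee_pos: [489.0, 20.3, 232.4]
orientation: [2.255, 2.182, 0.009]
wrist_force: [0.1, 0.4, -0.0]
width: 0.248
time: 38.3
ee_pos: [420.7, -129.4, 258.9]
orientation: [-2.263, -2.178, 0.001]
wrist_force: [-0.2, 0.3, -0.3]
width: 0.249
time: 38.8
ee_pos: [417.1, -277.1, 258.0]
orientation: [-2.257, -2.182, 0.001]
wrist_force: [-0.3, 1.1, -0.9]
width: 0.248
tab face 23 [491.5 151.8 101. ] [1.5 2.9 8.8]
top px 264 234
[131 130 130 131 131 125 101  62  44  46  52  82 113 129 131] edge col left [ 78  78  79  78  74  64  67  95 117 111  83  47  39  47  48] right [ 78  79  78  77  75  63  68 100 123 117  86  47  38  47  55]
tab face 0 [nan nan nan] [nan nan nan]
top px 308 233
[ 83  83  81  83  81  73  64  73 103 121 108  74  43  37  48] edge col left [ 81  82  82  82  80  73  60  67 100 123 110  75  42  37  44] right [ 81  81  82  81  79  71  65  76 102 116 105  81  58  54  57]
brass [266.4 204.4] 72 depth [585.  148.6  81.5] mean z 80.9 n 38
brass [314.4 207.1] 66 depth [571.3   2.3  84.6] mean z 84.9 n 36
brass [266.1 267.7] 71 depth [389.3 152.6  79.3] mean z 79.4 n 36
brass [317.
[... 743 characters left out ...]
71.4] 69 depth [376.1  -4.8  76.5] mean z 76.0 n 35
t 39.05 tcp [ 417.7 -275.6  259.3] jaw -1.7 w 0.25 F [-0.34 -0.7   0.03] T [-0.082  0.07  -0.044] q7 0.75
brass [266.4 204.3] 71 depth [584.1 149.5  80.8] mean z 80.3 n 38
brass [314.4 207.2] 68 depth [571.2   2.4  85.6] mean z 85.6 n 36
brass [197.7 267.8] 92 depth [394.4 372.4  19.4] mean z 18.1 n 11
brass [266.1 267.7] 72 depth [389.4 152.4  80.1] mean z 79.6 n 38
brass [317.2 271.4] 67 depth [376.2  -4.8  72.9] mean z 72.5 n 35
t 39.10 tcp [ 417.7 -276.   259.5] jaw -1.7 w 0.25 F [-0.14 -0.58 -0.05] T [-0.105  0.07  -0.012] q7 0.75
  return _methods._mean(a, axis=axis, dtype=dtype,
  ret = um.true_divide(
  ret = _var(a, axis=axis, dtype=dtype, out=out, ddof=ddof,
  arrmean = um.true_divide(arrmean, div, out=arrmean,
  ret = um.true_divide(
```

View pics/t23a.png

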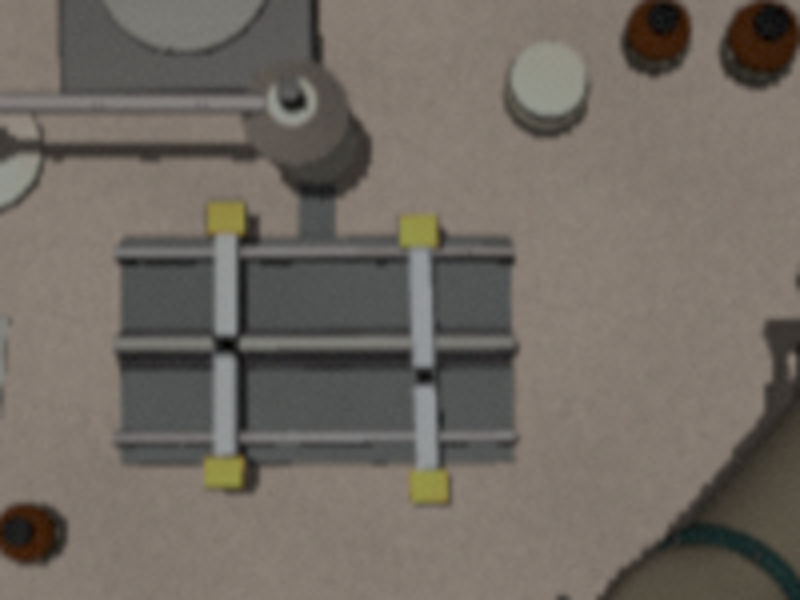

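View pics/t23b.png

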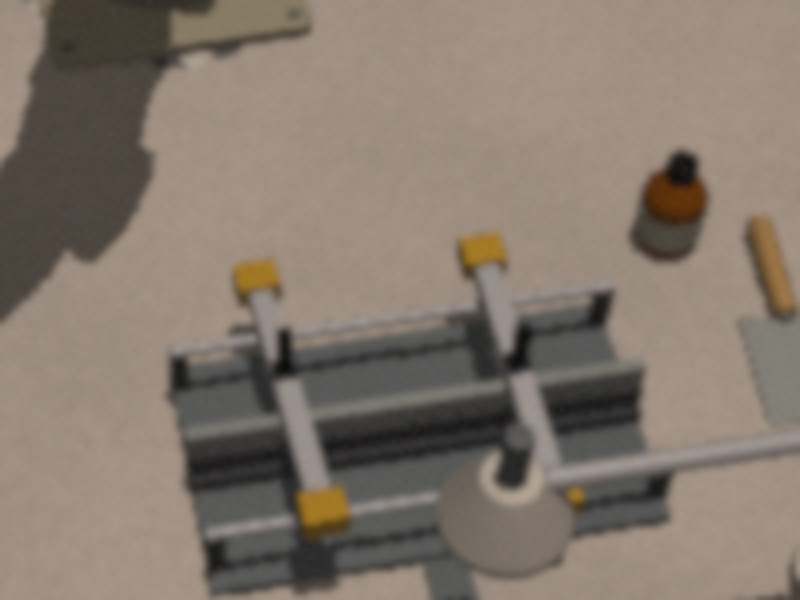

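The knock has happened. Beam 2 now lies at about (474,0), tipped towards -x with its ends at 86/73. Its tab at crop (424,376) is now off the edge. Beam 1 is untouched, level, with its tab on the edge at crop (225,344). Next I'll slide beam 2 back.

```bash
python3 -c "
from h import *
s=grab('scene');W=cloud(s);g=s['frame'].mean(2)
k=(W[...,0]>445)&(W[...,0]<495)&(abs(W[...,1]-0)<12)&(W[...,2]>86)&(W[...,2]<114)&(g<50)
P=W[k];print(len(P),np.median(P,0),P.std(0))
c=grab('top');print(plane(c,316,244,110))
plan((474,-0.5,220,91.7))"
```

```text
18 [463.69730198   1.24244098  96.84245515] [1.73275883 2.23752675 8.33882784]
[455.78783737  -1.00933386 110.        ]
t 39.20 tcp [ 417.5 -276.7  259.7] jaw -1.8 w 0.25 F [-0.38 -1.1  -0.09] T [-0.073  0.074 -0.046] q7 0.75
[1.852, 0.319, 0.266] turn 0.755 (-86.5 deg)
```

```bash
python3 -m jog '[0.9,0.15,0,0.4,0,0.9,0.15,0,0.4,0,0.9,0.15,0,0.4,0,0.9,0.15,0,0.4,0,0.9,0.15,0,0.4,0,0.9,0.15,0,0.4,0,0.9,0.15,0,0.4,0]'
python3 -c "
from h import *
plan((474,-0.5,170,91.7))"
```

```text
time: 39.78
ee_pos: [444.4, -142.3, 259.8]
orientation: [-2.932, -1.128, -0.001]
wrist_force: [0.8, -0.6, -0.0]
width: 0.497
t 39.78 tcp [ 444.4 -142.3  259.8] jaw -47.9 w 0.50 F [ 0.79 -0.59 -0.04] T [-0.049  0.15   0.007] q7 -0.22
[0.78, -0.569, 0.599] turn 0.352 (-40.4 deg)
```

```bash
python3 -m jog '[0.78,-0.57,0.1,0.352,0,0.78,-0.57,0.3,0.352,0,0.78,-0.57,0.6,0.352,0,0.78,-0.57,0.6,0.352,0,0.78,-0.57,0.6,0.352,0,0.78,-0.57,0.6,0.352,0,0.78,-0.57,0.6,0.352,0,0.78,-0.57,0.6,0.352,0]'
python3 tilt.py 2>/dev/null | grep 31.\\.
python3 -c "
from h import *
plan((474,-0.5,87,91.7))"
```

```text
time: 40.45
ee_pos: [473.3, -1.4, 169.8]
orientation: [3.14, 0.058, 0.0]
wrist_force: [0.3, 0.6, -0.2]
width: 0.498
brass [316.6 271. ] 69 depth [376.5  -0.4  73.9] mean z 73.9 n 37
t 40.50 tcp [473.4  -1.7 170.1] jaw -87.9 w 0.50 F [ 0.33  0.09 -0.6 ] T [-0.057  0.166  0.025] q7 -0.93
[0.004, -0.008, 0.554] turn 0.003 (-0.4 deg)
```

```bash
python3 -m jog '[0,-0.005,0.2,0,0,0,-0.005,0.4,0,0,0,-0.005,0.5,0,0,0,-0.005,0.55,0,0,0,-0.005,0.55,0,0,0,-0.005,0.55,0,0]'
python3 -m jog '[0,0,0,0,1,0,0,0,0,1,0,0,0,0,1,0,0,0,0,1,0,0,0,0,1,0,0,0,0,1,0,0,0,0,1]' 20
python3 -m jog '[0.03,0,-0.01,0,1,0.06,0,-0.01,0,1,0.09,0,-0.01,0,1,0.12,0,-0.01,0,1,0.145,0,-0.01,0,1,0.145,0,-0.01,0,1]'
python3 -m jog '[0,0,0.005,0,1,0,0,0.01,0,1,0,0,0.01,0,0.7,0,0,0.01,0,0.5,0,0,0.01,0,0,0,0,0.01,0,0,0,0,0.01,0,0]'
for i in `seq 8`; do python3 tilt.py 2>/dev/null|grep -e '31.\.' -e tcp; done
```

```text
time: 41.0
ee_pos: [473.7, -1.3, 88.0]
orientation: [-3.141, -0.052, -0.002]
wrist_force: [-0.5, -0.8, 0.7]
width: 0.497
time: 41.58
ee_pos: [473.3, -0.2, 87.6]
orientation: [-3.14, -0.054, -0.001]
wrist_force: [-0.2, 2.3, 6.2]
width: 0.166
time: 42.08
ee_pos: [491.4, -0.1, 88.4]
orientation: [-3.14, -0.053, 0.011]
wrist_force: [-8.4, -0.1, 8.6]
width: 0.168
time: 42.67
ee_pos: [495.4, -0.1, 87.1]
orientation: [3.141, 0.053, 0.001]
wrist_force: [0.6, -0.6, -0.2]
width: 0.413
brass [317.6 265.6] 76 depth [392.   -5.2  73.4] mean z 74.0 n 44
t 42.72 tcp [ 4.953e+02 -1.000e-01  8.710e+01] jaw -88.1 w 0.46 F [-0.05 -0.01 -0.06] T [0.054 0.172 0.045] q7 -0.82
brass [317.6 265.5] 76 depth [392.2  -5.2  75. ] mean z 75.0 n 42
t 42.77 tcp [ 4.952e+02 -1.000e-01  8.710e+01] jaw -88.1 w 0.49 F [-0.19 -0.11 -0.74] T [0.    0.148 0.003] q7 -0.82
brass [317.6 265.6] 78 depth [391.8  -5.2  75. ] mean z 75.5 n 44
t 42.82 tcp [ 4.95e+02 -1.00e-01  8.71e+01] jaw -88.1 w 0.49 F [0.11 0.22 0.61] T [-0.01   0.14   0.039] q7 -0.82
brass [317.5 265.3] 75 depth [394.5  -2.5  77.1] mean z 76.9 n 39
t 42.87 tcp [495.   -0.   87.1] jaw -88.1 w 0.49 F [-0.56 -0.62  0.08] T [0.048 0.164 0.004] q7 -0.82
brass [317.5 265.4] 76 depth [393.9  -2.5  76.7] mean z 76.6 n 41
t 42.92 tcp [495.   -0.   87.1] jaw -88.1 w 0.50 F [0.66 0.68 0.54] T [ 0.007  0.145 -0.006] q7 -0.82
brass [317.5 265.4] 77 depth [393.   -3.9  77.4] mean z 78.1 n 44
t 42.97 tcp [494.9  -0.   87.1] jaw -88.1 w 0.50 F [ 0.67 -0.4  -0.27] T [-0.009  0.165  0.03 ] q7 -0.82
brass [317.6 265.4] 78 depth [394.   -5.2  79.8] mean z 79.2 n 45
t 43.02 tcp [494.9  -0.   87.2] jaw -88.1 w 0.50 F [0.04 0.03 0.31] T [-0.055  0.158 -0.017] q7 -0.82
brass [317.6 265.3] 80 depth [394.1  -2.6  80.7] mean z 80.9 n 46
t 43.07 tcp [494.9  -0.   87.2] jaw -88.1 w 0.50 F [-0.23 -0.02  0.96] T [-0.017  0.152  0.015] q7 -0.82
```

```bash
python3 -m jog '[0,0,0,0,0,0,0,-0.3,0,0,0,0,-0.7,0,0,0,0,-0.7,0,0,0,0,-0.7,0,0,0,0,-0.7,0,0]' >/dev/null
python3 -m jog '[-0.4,0,0,-0.4,0.4,-0.4,0,0,-0.4,0.4,-0.4,0,0,-0.4,0.4,-0.4,0,0,-0.4,0.4,-0.4,0,0,-0.4,0.4,-0.4,0,0,-0.4,0.4,-0.4,0,0,-0.4,0.4,-0.4,0,0,-0.4,0.4]'
python3 -m jog '[-0.9,-0.9,-0.2,0,0.4,-0.9,-0.9,-0.2,0,0.4,-0.9,-0.9,-0.2,0,0.4,-0.9,-0.9,-0.2,0,0.4,-0.9,-0.9,-0.2,0,0.4,-0.9,-0.9,-0.2,0,0.4]'
python3 -m jog '[0,0,0,0,0.4,0,0,0,0,0.4,0,0,0,0,0.4,0,0,0,0,0.4,0,0,0,0,0.4,0,0,0,0,0.4,0,0,0,0,0.4,0,0,0,0,0.4]' >/dev/null
python3 chk.py t24 2>/dev/null
for i in `seq 6`; do python3 tilt.py 2>/dev/null|grep -e '31.\.' -e tcp; done
```

```text
time: 44.23
ee_pos: [433.7, -1.8, 191.0]
orientation: [-2.87, -1.273, 0.004]
wrist_force: [-0.6, 0.2, -0.1]
width: 0.299
time: 44.73
ee_pos: [262.2, -7.2, 218.4]
orientation: [-2.851, -1.273, 0.016]
wrist_force: [0.3, -1.2, -0.7]
width: 0.296
tab face 20 [491.2 151.  100.2] [2.  2.9 7.7]
top px 264 234
[128 127 128 129 128 122 100  62  46  44  52  80 111 126 128] edge col left [ 79  78  78  77  73  62  66  93 115 109  81  47  37  45  48] right [ 77  77  77  76  73  62  67  97 121 114  85  45  38  46  53]
tab face 0 [nan nan nan] [nan nan nan]
top px 308 233
[ 81  81  81  81  80  73  61  71 101 119 107  73  41  36  44] edge col left [ 80  81  81  81  79  72  58  65  99 120 108  74  43  36  44] right [ 82  82  81  82  81  74  66  76 101 111  93  62  38  37  57]
brass [314.  201.7] 60 depth [588.8   2.1  85. ] mean z 84.3 n 29
brass [317.6 265.6] 71 depth [391.4  -3.8  77.9] mean z 78.1 n 37
t 45.55 tcp [262.   -9.5 217.7] jaw -42.2 w 0.30 F [-0.38 -0.11  0.69] T [-0.063  0.13   0.013] q7 -0.67
brass [314.  201.8] 61 depth [588.4   2.1  83.2] mean z 83.4 n 29
brass [317.6 265.6] 71 dept
[... 391 characters left out ...]
.  201.7] 62 depth [588.6   2.1  81.4] mean z 82.2 n 30
brass [317.7 265.3] 74 depth [394.2  -5.4  78.8] mean z 78.7 n 40
t 45.70 tcp [262.   -9.6 217.7] jaw -42.3 w 0.30 F [ 0.02 -0.2   0.83] T [-0.069  0.103  0.01 ] q7 -0.67
brass [314.1 201.8] 63 depth [588.8   2.   80.1] mean z 80.0 n 30
brass [317.5 265.5] 76 depth [391.6  -5.3  79.8] mean z 80.7 n 41
t 45.75 tcp [262.   -9.6 217.7] jaw -42.3 w 0.30 F [-0.82  0.29  0.05] T [-0.094  0.085  0.005] q7 -0.67
brass [314.  201.8] 61 depth [587.7   2.1  81.7] mean z 81.0 n 30
brass [317.6 265.3] 75 depth [393.   -5.3  80.3] mean z 80.0 n 40
t 45.80 tcp [262.   -9.6 217.7] jaw -42.3 w 0.30 F [-0.07  0.16  0.08] T [-0.037  0.051  0.009] q7 -0.67
```

View pics/t24a.png

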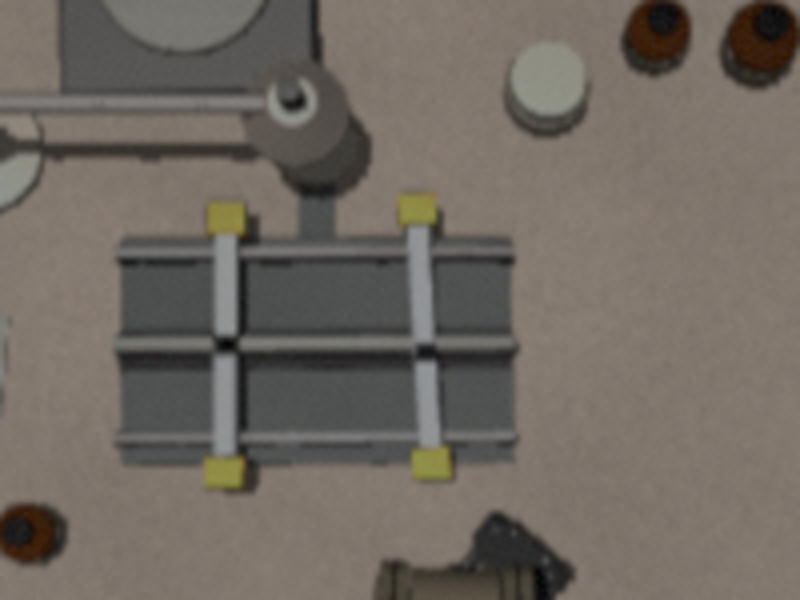

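Beam 2 is level again (80/80). Its tab at crop (425,351) sits a few mm short of the edge (row about 344). I'll measure it and push it over.

```bash
cat > tab.py <<'E'
from h import *
for r in range(3):
    s=grab('scene');W=cloud(s);g=s['frame'].mean(2); c=grab('top'); h=c["frame"].astype(float).mean(2)
    for y in(151,-1):
        k=(W[...,0]>455)&(W[...,0]<515)&(abs(W[...,1]-y)<11)&(W[...,2]>86)&(W[...,2]<114)&(g<50)
        P=W[k]
        # top-view dark blob extents along bar
        u0,v0=proj(c,(487,y,110)); u0=int(round(u0)); v0=int(round(v0))
        b=(h[v0-12:v0+16,u0-5:u0+6]<75); n,l,st,ce=cv2.connectedComponentsWithStats(b.astype(np.uint8))
        # edge row by sub-pixel centroid beside the bar
        col=h[v0-6:v0+10,u0-18:u0-10].mean(1); j=np.argmax(col); w=np.clip(col[j-2:j+3]-85,0,None); er=v0-6+j+(w*np.arange(-2,3)).sum()/w.sum()
        prof=h[v0-12:v0+16,u0-1:u0+2].mean(1); w=np.clip(100-prof,0,None); tr=v0-12+(w*np.arange(len(w))).sum()/w.sum()
        print(y,"face",len(P),np.median(P,0).round(1) if len(P) else None,"top rows edge %.2f tab %.2f"%(er,tr),"edge x %.1f"%plane(c,u0-14,er,60)[0],"tab x@100 %.1f"%plane(c,u0,tr,100)[0])
plan((480,-1,150,1))
E
python3 tab.py
```

```text
151 face 26 [491.4 151.9 101.2] top rows edge 235.27 tab 235.78 edge x 492.1 tab x@100 485.3
-1 face 20 [ 4.825e+02 -2.000e-01  9.990e+01] top rows edge 235.07 tab 237.57 edge x 488.9 tab x@100 476.1
151 face 20 [491.3 152.9 101.5] top rows edge 235.25 tab 235.76 edge x 492.2 tab x@100 485.4
-1 face 21 [4.82e+02 1.00e-01 1.00e+02] top rows edge 235.07 tab 237.56 edge x 488.9 tab x@100 476.2
151 face 22 [490.8 152.4  98.9] top rows edge 235.22 tab 235.75 edge x 492.3 tab x@100 485.4
-1 face 18 [4.815e+02 3.000e-01 9.930e+01] top rows edge 235.07 tab 237.59 edge x 488.9 tab x@100 476.1
t 46.10 tcp [262.   -9.6 217.7] jaw -42.3 w 0.30 F [ 0.3  -0.66 -0.03] T [-0.084  0.044 -0.007] q7 -0.67
[1.022, 1.047, 0.424] turn -0.378 (43.3 deg)
```

The top-view sub-pixel edge estimate (x about 490 to 492) disagrees with my earlier 489. That matters for the 5 mm tolerance, so I'll re-measure the edge from the rails and the knife edge in both cameras.

Run:
```python
from h import *
c=grab('top'); s=grab('scene')
h=c["frame"].astype(float).mean(2); g=s["frame"].astype(float).mean(2)
from scipy.ndimage import map_coordinates
def prof(cam,img,y,z,xs):
    p=[proj(cam,(x,y,z)) for x in xs]
    return map_coordinates(img,[[q[1] for q in p],[q[0] for q in p]],order=1)
for y in(100,75,50):
  for nm,cam,img in(("top",c,h),("scene",s,g)):
    xs=np.arange(470,512,2); print(y,nm,"edge z60",list(zip(xs.tolist(),np.mean([prof(cam,img,y+d,60,xs) for d in(-6,-3,0,3,6)],0).astype(int).tolist())))
for y in(75,50):
  for nm,cam,img in(("top",c,h),("scene",s,g)):
    for x0 in(417,561):
      xs=np.arange(x0-14,x0+15,2); print(y,nm,"rail z55.5",list(zip(xs.tolist(),np.mean([prof(cam,img,y+d,55.5,xs) for d in(-6,-3,0,3,6)],0).astype(int).tolist())))
```

```text
100 top edge z60 [(470, 61), (472, 52), (474, 48), (476, 43), (478, 38), (480, 41), (482, 51), (484, 70), (486, 92), (488, 110), (490, 118), (492, 110), (494, 95), (496, 74), (498, 65), (500, 64), (502, 71), (504, 75), (506, 78), (508, 78), (510, 78)]
100 scene edge z60 [(470, 85), (472, 85), (474, 85), (476, 85), (478, 85), (480, 85), (482, 89), (484, 95), (486, 104), (488, 110), (490, 111), (492, 107), (494, 95), (496, 81), (498, 67), (500, 58), (502, 54), (504, 52), (506, 50), (508, 47), (510, 43)]
75 top edge z60 [(470, 49), (472, 43), (474, 43), (476, 39), (478, 36), (480, 41), (482, 56), (484, 77), (486, 98), (488, 112), (490, 119), (492, 106), (494, 88), (496, 68), (498, 63), (500, 64), (502, 72), (504, 76), (506, 79), (508, 79), (510, 80)]
75 scene edge z60 [(470, 84), (472, 84), (474, 84), (476, 83), (478, 84), (480, 87), (482, 91), (484, 98), (486, 106), (488, 111), (490, 111), (492, 104), (494, 92), (496, 77), (498, 64), (500, 57), (502, 54), (504, 52), (506, 49), (508, 45), (510, 41)]
50 top edge z60 [(470, 52), (472, 47), (474, 44), (476, 38), (478, 38), (480, 42), (482,
[... 1252 characters left out ...]
, 77), (413, 92), (415, 112), (417, 115), (419, 109), (421, 94), (423, 85), (425, 80), (427, 81), (429, 81), (431, 80)]
50 top rail z55.5 [(547, 80), (549, 77), (551, 65), (553, 59), (555, 61), (557, 82), (559, 101), (561, 109), (563, 104), (565, 95), (567, 87), (569, 84), (571, 86), (573, 99), (575, 110)]
50 scene rail z55.5 [(403, 139), (405, 139), (407, 139), (409, 139), (411, 138), (413, 138), (415, 138), (417, 137), (419, 133), (421, 126), (423, 120), (425, 119), (427, 122), (429, 121), (431, 114)]
50 scene rail z55.5 [(547, 86), (549, 86), (551, 86), (553, 87), (555, 92), (557, 102), (559, 115), (561, 127), (563, 128), (565, 119), (567, 103), (569, 90), (571, 86), (573, 86), (575, 86)]
```

Run:
```python
from h import *
s=grab('scene');save(s,'t25.png',(330,220,400,270),11)
c=grab('top');save(c,'t26.png',(250,215,330,265),10)
```

```text
(no output)
```

View pics/t25.png

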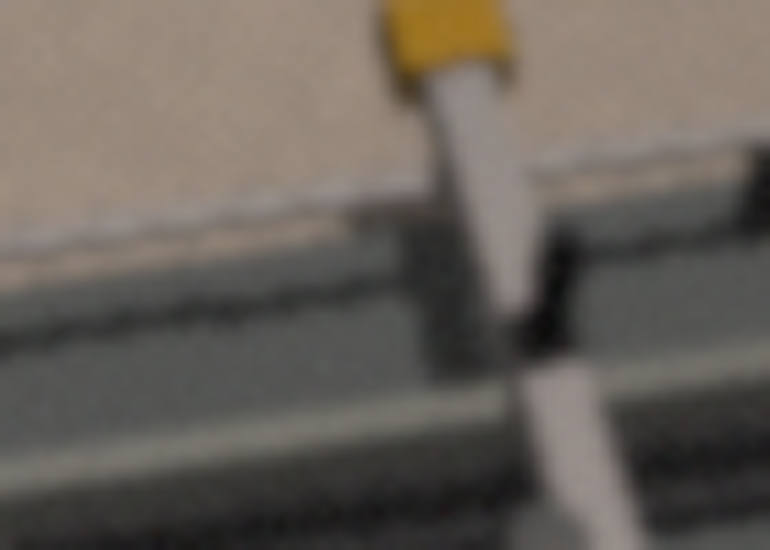

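View pics/t26.png

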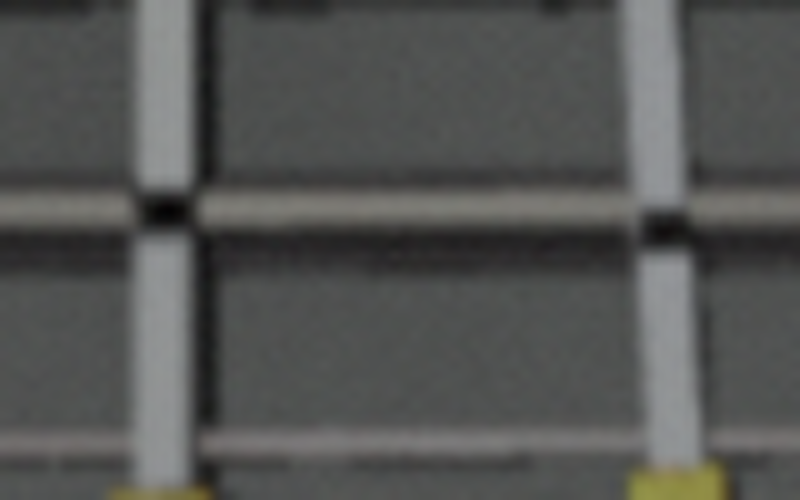

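Run:
```python
from h import *
c=grab('top');h=c["frame"].astype(float).mean(2)
for y,xe in((151,490.9),(-1,487.5)):
    u,v=proj(c,(485,y,100));u=int(round(u));v=int(round(v))
    pr=h[v-10:v+11,u-1:u+2].mean(1); half=(np.median(pr)+pr.min())/2; b=np.where(pr<half)[0]; i,j=b[0],b[-1]
    a=v-10+i-(half-pr[i])/(pr[i-1]-pr[i]); e=v-10+j+(half-pr[j])/(pr[j+1]-pr[j])
    print(y,"rows %.2f %.2f"%(a,e),"top far edge->c %.1f"%(plane(c,u,a,118)[0]-4),"foot near->c %.1f"%(plane(c,u,e,80)[0]+7),"tab base near->c %.1f"%(plane(c,u,e,82)[0]+4),"edge",xe)
plan((487.3,151,220,-1.3),(478,-1,190,1.7))
```

```text
151 rows 233.60 237.97 top far edge->c 486.0 foot near->c 487.7 tab base near->c 484.5 edge 490.9
-1 rows 235.59 239.58 top far edge->c 476.3 foot near->c 479.0 tab base near->c 475.8 edge 487.5
t 46.35 tcp [262.   -9.6 217.7] jaw -42.3 w 0.30 F [0.23 0.63 0.03] T [-0.038  0.111  0.013] q7 -0.67
[1.803, 0.391, -0.031] turn -0.357 (41.0 deg)
[1.012, 1.031, 0.157] turn -0.384 (44.0 deg)
```

Revised from both cameras, with the rails agreeing: the edge is at x=490.9 on beam 1 and 487.5 on beam 2. The tabs are at about 487 and 477.8, so I'll push them +4 and +9.7 mm, beam 2 first.

```bash
python3 -m jog '[0.99,0.99,0.1,-0.384,0.4,0.99,0.99,0.1,-0.384,0.4,0.99,0.99,0.1,-0.384,0.4,0.99,0.99,0.1,-0.384,0.4,0.99,0.99,0.1,-0.384,0.4,0.99,0.99,0.1,-0.384,0.4,0.99,0.99,0.1,-0.384,0.4,0.99,0.99,0.1,-0.384,0.4]'
python3 -c "
from h import *
plan((479,-1,110,2))"
```

```text
time: 47.02
ee_pos: [470.3, 0.4, 198.1]
orientation: [-2.173, -2.234, 0.01]
wrist_force: [-0.3, 0.3, 0.8]
width: 0.298
t 47.02 tcp [4.703e+02 4.000e-01 1.981e+02] jaw 1.6 w 0.30 F [-0.32  0.26  0.77] T [-0.095  0.042 -0.044] q7 0.10
[-0.019, 0.071, 0.586] turn -0.003 (0.4 deg)
```

```bash
python3 -m jog '[-0.01,0.05,0.2,0,0.4,-0.01,0.05,0.4,0,0.4,-0.01,0.05,0.55,0,0.4,-0.01,0.05,0.587,0,0.4,-0.01,0.05,0.587,0,0.4,-0.01,0.05,0.587,0,0.4]'
python3 -m jog '[0,0,0,0,0.75,0,0,0,0,0.75,0,0,0,0,0.75,0,0,0,0,0.75,0,0,0,0,0.75]' 5
python3 -c "
from h import *
plan((490.8,-1,110,2))"
```

```text
time: 47.52
ee_pos: [476.9, 0.4, 111.4]
orientation: [-2.173, -2.237, 0.007]
wrist_force: [-0.2, 0.1, 0.2]
width: 0.296
time: 47.93
ee_pos: [477.6, 0.5, 111.1]
orientation: [-2.172, -2.239, 0.006]
wrist_force: [-1.1, 0.3, 0.4]
width: 0.125
t 47.93 tcp [477.6   0.5 111.1] jaw 1.7 w 0.13 F [-1.13  0.26  0.44] T [-0.043  0.028  0.007] q7 0.14
[-0.013, 0.088, 0.005] turn -0.002 (0.3 deg)
```

```bash
python3 -m jog '[-0.005,0.012,0.005,0,0.75,-0.005,0.024,0.005,0,0.75,-0.005,0.036,0.005,0,0.75,-0.005,0.048,0.005,0,0.75,-0.005,0.06,0.005,0,0.75,-0.005,0.072,0.005,0,0.75,-0.005,0.084,0.005,0,0.75,-0.005,0.09,0.005,0,0.75]'
python3 -m jog '[0,0,0,0,0.75,0,0,0,0,0.75,0,0,0,0,0.4,0,0,0,0,0.4,0,0,0,0,0.4,0,0,-0.25,0,0.4,0,0,-0.55,0,0.4,0,0,-0.55,0,0.4]'
python3 -c "
from h import *
plan((486,151,190,-1.3))"
```

```text
time: 48.6
ee_pos: [491.0, 0.2, 109.5]
orientation: [-2.171, -2.239, 0.007]
wrist_force: [-0.8, 0.4, 1.1]
width: 0.125
time: 49.27
ee_pos: [496.2, -1.2, 197.3]
orientation: [-2.177, -2.243, -0.004]
wrist_force: [1.0, -0.5, 0.7]
width: 0.297
t 49.27 tcp [496.2  -1.2 197.3] jaw 1.7 w 0.30 F [ 1.03 -0.5   0.72] T [-0.057 -0.046 -0.001] q7 0.11
[1.015, -0.037, 0.063] turn 0.026 (-3.0 deg)
```

```bash
python3 -m jog '[0.98,-0.04,0,0.026,0.4,0.98,-0.04,0,0.026,0.4,0.98,-0.04,0,0.026,0.4,0.98,-0.04,0,0.026,0.4,0.98,-0.04,0,0.026,0.4,0.98,-0.04,0,0.026,0.4]'
python3 -m jog '[0,0,0,0,0.4,0,0,0,0,0.4]'
python3 -c "
from h import *
plan((486.5,151,110,-1.3))"
python3 tab.py; python3 tilt.py 2>/dev/null | grep 31.\\.
```

```text
time: 49.77
ee_pos: [481.5, 147.1, 193.9]
orientation: [-2.225, -2.185, 0.008]
wrist_force: [0.1, 0.0, 0.0]
width: 0.301
time: 49.93
ee_pos: [482.1, 143.9, 194.0]
orientation: [-2.232, -2.179, 0.009]
wrist_force: [-0.4, -0.7, 0.0]
width: 0.302
t 49.93 tcp [482.1 143.9 194. ] jaw -1.4 w 0.30 F [-0.36 -0.66  0.05] T [-0.107  0.074 -0.055] q7 -0.22
[0.042, 0.039, 0.56] turn -0.001 (0.1 deg)
brass [314.  201.7] 62 depth [589.    2.2  79.6] mean z 79.5 n 30
brass [317.7 265.4] 74 depth [391.7  -5.4  80.5] mean z 80.6 n 39Traceback (most recent call last):
  File "tab.py", line 11, in <module>
    col=h[v0-6:v0+10,u0-18:u0-10].mean(1); j=np.argmax(col); w=np.clip(col[j-2:j+3]-85,0,None); er=v0-6+j+(w*np.arange(-2,3)).sum()/w.sum()
                                                                                                           ~^~~~~~~~~~~~~~~~
ValueError: operands could not be broadcast together with shapes (0,) (5,)
```

Beam 2 is still level (80/80). Now beam 1's slider.

```bash
python3 -m jog '[0.04,0.039,0.1,0,0.4,0.04,0.039,0.3,0,0.4,0.04,0.039,0.45,0,0.4,0.04,0.039,0.56,0,0.4,0.04,0.039,0.56,0,0.4,0.04,0.039,0.56,0,0.4]'
python3 -m jog '[0,0,0,0,0.75,0,0,0,0,0.75,0,0,0,0,0.75,0,0,0,0,0.75,0,0,0,0,0.75]' 5
python3 -c "
from h import *
plan((494.2,151,110,-1.3))"
```

```text
time: 50.58
ee_pos: [485.9, 151.9, 109.7]
orientation: [-2.23, -2.18, 0.01]
wrist_force: [0.8, -0.3, 0.5]
width: 0.299
time: 51.0
ee_pos: [486.8, 153.0, 110.8]
orientation: [-2.229, -2.182, 0.006]
wrist_force: [-0.7, 0.4, 0.5]
width: 0.126
t 51.00 tcp [486.8 153.  110.8] jaw -1.2 w 0.13 F [-0.66  0.36  0.55] T [-0.126  0.013  0.026] q7 -0.19
[-0.012, 0.05, 0.004] turn 0.001 (-0.1 deg)
```

```bash
python3 -m jog '[-0.005,0.007,0.005,0,0.75,-0.005,0.014,0.005,0,0.75,-0.005,0.021,0.005,0,0.75,-0.005,0.028,0.005,0,0.75,-0.005,0.035,0.005,0,0.75,-0.005,0.042,0.005,0,0.75,-0.005,0.049,0.005,0,0.75,-0.005,0.05,0.005,0,0.75]'
python3 -m jog '[0,0,0,0,0.75,0,0,0,0,0.75,0,0,0,0,0.4,0,0,0,0,0.4,0,0,0,0,0.4,0,0,-0.25,0,0.4,0,0,-0.55,0,0.4,0,0,-0.55,0,0.4]'
python3 -m jog '[0,-0.95,-0.2,0,0.4,0,-0.95,-0.2,0,0.4,0,-0.95,-0.2,0,0.4,0,-0.95,-0.2,0,0.4,0,-0.95,-0.2,0,0.4,0,-0.95,-0.2,0,0.4]'
python3 -m jog '[0.4,-0.7,0,0,0.4,0.4,-0.7,0,0,0.4,0.4,-0.7,0,0,0.4,0.4,-0.7,0,0,0.4,0.4,-0.7,0,0,0.4,0.4,-0.7,0,0,0.4]'
python3 -c "
from h import *
c=grab('top');save(c,'t27.png',(210,150,410,300),4)"
```

```text
time: 51.67
ee_pos: [493.9, 151.9, 109.1]
orientation: [-2.229, -2.181, 0.008]
wrist_force: [-0.2, 0.4, 0.3]
width: 0.123
time: 52.33
ee_pos: [499.2, 151.6, 197.2]
orientation: [-2.233, -2.184, -0.007]
wrist_force: [0.8, -0.7, -1.0]
width: 0.299
time: 52.83
ee_pos: [353.4, 153.9, 225.0]
orientation: [-2.228, -2.183, 0.005]
wrist_force: [1.3, 0.4, 0.7]
width: 0.297
time: 53.33
ee_pos: [251.5, 216.2, 227.3]
orientation: [-2.23, -2.181, 0.006]
wrist_force: [-0.5, 0.2, 0.2]
width: 0.297
```

View pics/t27.png

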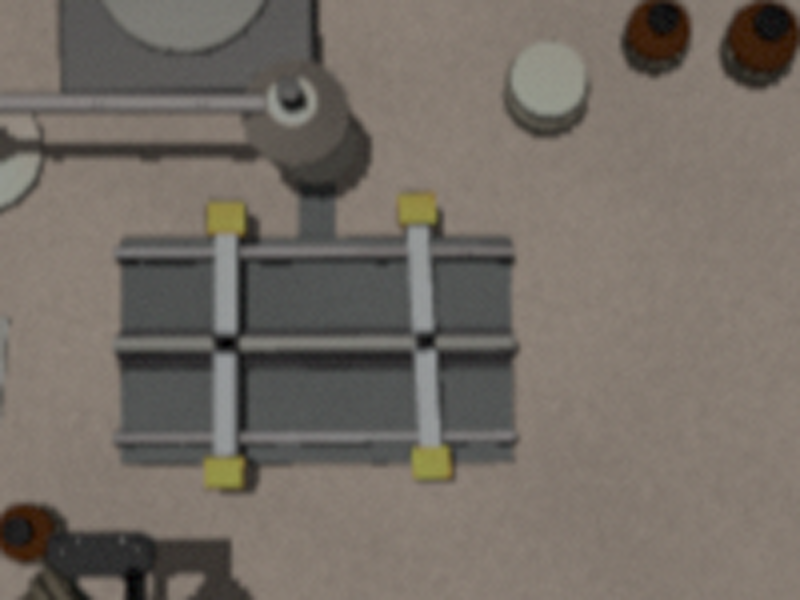

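```bash
cat > tab2.py <<'E'
from h import *
for r in range(2):
    c=grab('top');h=c["frame"].astype(float).mean(2); s=grab('scene');W=cloud(s);g=s['frame'].mean(2)
    for y,xe in((151,490.9),(-1,487.5)):
        u,v=proj(c,(485,y,100));u=int(round(u));v=int(round(v))
        pr=h[v-10:v+11,u-1:u+2].mean(1); half=(np.median(pr)+pr.min())/2; b=np.where(pr<half)[0]; i,j=b[0],b[-1]
        a=v-10+i-(half-pr[i])/(pr[i-1]-pr[i]); e=v-10+j+(half-pr[j])/(pr[j+1]-pr[j])
        k=(W[...,0]>455)&(W[...,0]<515)&(abs(W[...,1]-y)<11)&(W[...,2]>86)&(W[...,2]<114)&(g<50)
        print(y,"top far->c %.1f"%(plane(c,u,a,118)[0]-4),"foot near->c %.1f"%(plane(c,u,e,80)[0]+7),"scene face->c %.1f"%(np.median(W[k][:,0])-4),"edge",xe)
W=cloud(c);P=W[160:185,270:300].reshape(-1,3);P=P[(P[:,2]>238)&(P[:,2]<255)];print("knob",len(P),P.mean(0))
print("disc by stand",489.2+165, 'y ~',80)
E
python3 tab2.py; for i in 1 2 3; do python3 tilt.py 2>/dev/null | grep -e 26. -e 31.\\.; done
```

```text
151 top far->c 487.1 foot near->c 489.1 scene face->c 488.9 edge 490.9
-1 top far->c 485.0 foot near->c 487.4 scene face->c 487.5 edge 487.5
151 top far->c 488.0 foot near->c 489.8 scene face->c 489.7 edge 490.9
-1 top far->c 485.0 foot near->c 487.9 scene face->c 486.2 edge 487.5
knob 28 [645.26495269  90.02916238 250.09693824]
disc by stand 654.2 y ~ 80
brass [314.  201.7] 60 depth [588.9   2.   81.4] mean z 81.9 n 29
brass [266.4 204.3] 71 depth [584.1 148.7  80. ] mean z 80.1 n 38
brass [197.7 267.6] 92 depth [411.7 370.6  17.6] mean z 18.6 n 12
brass [317.7 265.5] 73 depth [391.4  -5.3  80.8] mean z 80.5 n 38
brass [266.1 267.6] 73 depth [389.5 152.5  79.1] mean z 79.2 n 38
brass [314.  201.8] 61 depth [588.    2.1  81. ] mean z 81.2 n 30
brass [266.4 204.3] 70 depth [584.2 148.9  80.8] mean z 81.8 n 37
brass [197.8 267.3] 79 depth [nan nan nan] mean z nan n 0
brass [317.7 265.4] 72 depth [391.6  -5.4  79.6] mean z 80.1 n 37
brass [266.  267.7] 70 depth [389.4 152.5  79.5] mean z 79.7 n 36
brass [314.  201.7] 61 depth [588.5   2.1  81.8] mean z 81.6 n 29
brass [266.4 204.3] 71 depth [584.8 148.7  80.3] mean z 80.7 n 37
brass [197.7 267.7] 90 depth [424.3 369.4  17.8] mean z 19.1 n 8
brass [317.7 265.6] 72 depth [391.3  -5.3  79.9] mean z 80.0 n 37
brass [266.  267.7] 71 depth [389.2 152.2  78.9] mean z 78.7 n 36
```

```bash
python3 -c "
from h import *
save(grab('scene'),'t28.png');save(grab('top'),'t29.png')"
```

View pics/t28.png

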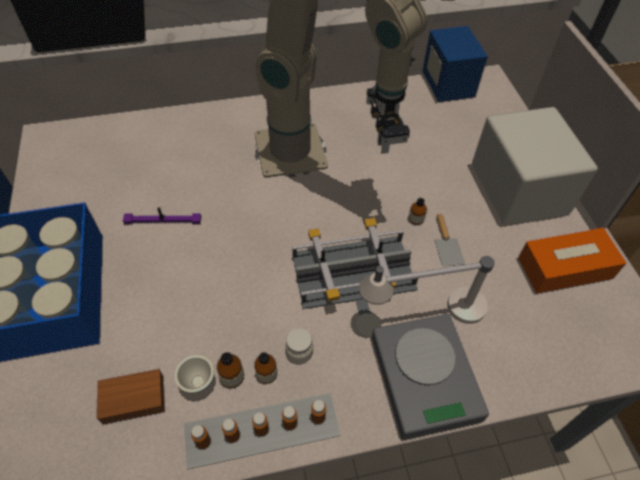

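View pics/t29.png

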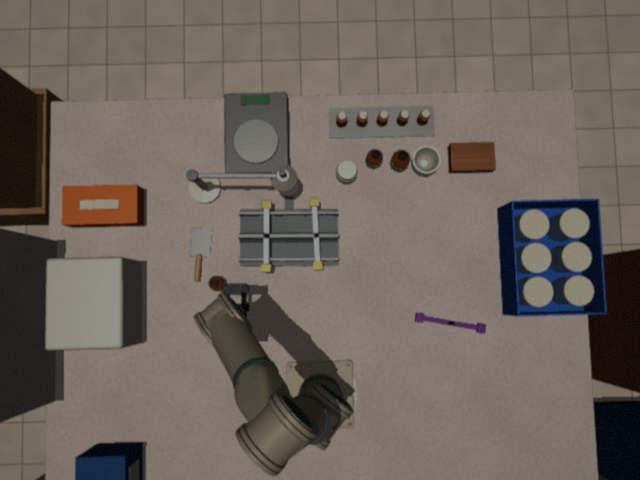

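The full views show no third beam and the bystanders in their places. Both beams at top px (266,236) and (316,236) have their tabs on the edge, and the arm is clear. Handing in.

```bash
python3 -c "
from h import *
print(robot.hand_in()); plan()"
```

```text
the job is handed in; nothing more can be done
None
the job is handed in; nothing more can be done
```

The job is handed in: the lamp head is over the disc, and both beams present are balanced level on the knife edge with their sliders over it. No verdict was reported.

**What I did:** I swung the lamp by its knob until the head was over the white disc. I then laid each beam across the edge, slid it until it balanced, and pushed its slider over the edge. There was no third beam, and I left the purple look-alike alone. Beam 2 was knocked off its balance point partway through, so I slid it back and set its slider again.

**Last checks:**

| Check | Measured | Limit |
|---|---|---|
| Beam tilt | ends at about 80 mm height, within 2 mm of each other (about 0.01 rad) | 0.025 rad |
| Beam 1 slider from edge | -1 to -4 mm | ±5 mm |
| Beam 2 slider from edge | about 0 to -2.5 mm | ±5 mm |
| Lamp knob from disc centre | about 10–13 mm | 30 mm |

The bottles, jar, mortar and spatula appear unmoved by eye. The arm was clear of everything, and about 54 of the 210 s had been used.

**Where checks disagreed:**
- **Edge position:** my first reading of the edge line was about 1.5 mm off the later one, where both cameras and the rails agreed. I moved both sliders to the later line.
- **Slider positions:** the two cameras still differ by about 2 mm, so the margin is smallest on beam 1.
- **Beam 2 balance:** its balance point probably lies about 2.5 mm from the middle of the edge's flat, on the -x side. It settled level there.

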